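# Close the enamel sample case and hold its label holder pressed home

### The job

Close the lid of the wooden sample case. Then take the wider of the two label holders out of the wooden stand, push its tongue down behind the metal lip on the case's rear ledge until the springy bar gives and the holder is fully home, and finish while still holding it there, upright and pressed down against the spring, so that a colleague can screw it fast; do not let go. Leave the narrow holder, the jars and the bowl where they are.

Things in the scene. Friction and masses are not known exactly. Their poses are not given: they have to be found in the camera images.
- case: fixed wooden sample case. Origin: centre of the underside of its open box, on the table; x points from the box to the rear ledge (away from the robot), y along its width, z up. Box 140 (x) by 240 (y), 70 high, open on top, swatch discs inside. Behind it, from x = +70 to +125, is a solid ledge 70 high that carries the aluminium label rail
- lid (a joint): hinge of the case's lid, rad: 0 = closed (flat on the box), grows as it opens; at about 1.57 it stands upright and at the start it leans back over the rear ledge (1.7 to 2.0), hiding the label rail from above. Stiff hinge: it stays wherever it is left; it takes about 0.2 to 0.6 N m to turn it shut. Lid: wooden board 140 long from hinge to free edge, 240 wide, 8 thick, 0.35 kg, with a brass tab 50 wide that stands 10 mm out of the middle of the free edge
- lid_hinge (a point): middle of the lid's hinge axis, on the underside of the lid, 70 mm above the table, at case x = +70; the axis runs along the case's y
- lid_edge (a point): middle of the lid's free edge, on its outer face (the upper face when closed). With the lid closed it lies at case x = -70, 78 mm above the table; it swings with the lid
- slot (a point): middle of the label rail's slot, on the slot's floor, 76 mm above the table, at case x = +102.5; axes as the case. The slot is open upward, 11 wide (x) and 96 long (y) between two end blocks (20 high over the floor). On the -x side stands the lip, straight to 14 over the floor, then flared outward (-x) to 21 over the floor, where the mouth is about 15 wide; on the +x side stands the back fence, 30 over the floor, 5 thick
- spring_bar (a joint): sprung steel bar, 40 long, in the middle of the slot, m: 0 = up, its top 8 mm above the slot floor; grows as it is pushed down, 0.008 when flush with the floor, where the holder stops hard on the floor. It takes 3 N to start it and 7 N at 8 mm, and it springs back when let go
- stand: fixed light-wood stand, 160 (x) by 100 (y), 30 high; origin at the centre of its underside, on the table. Two slots run along its y, at x = -45 and +45, 8 wide, 20 deep, open at the ends; a label holder stands upright in each, its width along the stand's y, which holder in which slot varies
- wide_holder: the wider label holder, aluminium, 80 wide (its y), about 60 g. Origin: centre of its lower edge; z up. Tongue 6 thick (x) from z = 0 to 34, above it a card frame 12 thick from z = 34 to 60, both 80 wide; front and back are alike. It starts upright in the stand with its origin 10 mm above the table, so its top is at 70 mm
- narrow_holder: the other label holder, the same but 50 wide; stays in the stand
- jar_a: glass jar of enamel powder with steel cap, 62 across, 85 high, to the left of the case, between jar_c and the bowl; origin under its centre
- jar_b: jar like jar_a, at the far right
- jar_c: larger glass jar, 68 across, 100 high, at the left, nearer the robot
- bowl: small glass bowl, 90 across, 50 high, at the left; origin under its centre
Mind the look-alikes: they are no part of the job. Leave any yellow look-alike of the wide_holder alone.

How it is judged:
On the way, in this order (a step that is already met when the one before it is completed fails the run):
1. the lid is closed (value of joint lid below 0.06 rad), for 0.2 s.
2. the wide holder is lifted clear of the stand (height (world z) of wide_holder above 0.035 m and contact force between wide_holder and stand below 0.05 N and value of joint lid below 0.08 rad), for 0.1 s.
At the end, for the whole second after the job is handed in: lid below 0.08 rad; wide holder in the slot, within 0.15 rad of upright, lower edge within 3 mm of the floor, 5 mm across and 12 mm along of the slot middle; bar down over 6 mm; holder presses the case with over 3 N, at rest, fingers touching it with over 1 N (value of joint lid below 0.08 rad and value of joint spring_bar above 0.006 m and z of wide_holder in the frame of slot below 0.003 m and x of wide_holder in the frame of slot between -0.005 and 0.005 m and y of wide_holder in the frame of slot between -0.012 and 0.012 m and angle between wide_holder's own z axis and vertical below 0.15 rad and contact force between wide_holder and case above 3 N and contact force between the fingers and wide_holder above 1 N and linear speed of wide_holder below 0.02 m/s); the arm keeps its last pose, push and grip.
It fails at once if the narrow holder is moved by more than 2 cm (distance of narrow_holder from where it was at the start of the episode above 0.02 m).
It fails at once if a jar or the bowl is moved by more than 3 cm (distance of any of jar_a, jar_b, jar_c, bowl from where it was at the start of the episode above 0.03 m).
It also fails if it takes over 58 s, if anything falls off the work surface, if the arm or the gripper's body presses on something with over 40 N, if the wrist force passes 120 N, or if a joint passes its speed limit or range.

### The arm

A 6-joint arm with a two-finger parallel gripper is mounted at the origin on the work surface. World frame = base frame: x ahead of the robot, y to its left, z up, the work surface at z = 0. Lengths are in m, angles in rad, forces in N, time in s.
With the tool pointing down it reaches from about 0.3 to 0.775 m from the base axis. Payload 14.6 kg.
Tool frame: the origin (TCP) lies at the very end of the fingers, on their centre line; the grasp point (between the pads) lies 19 mm behind it; x points along the fingers, y is the direction in which the jaws open and shut, and the axes are right-handed (so a half turn about x gives the same grasp; the last joint's range is limited). The gripper opens to 94 mm and grips with 3 to 60 N. Pads are 16 mm wide; open, the fingers measure 119 mm over their backs; the gripper's body (75 mm by 177 mm) begins 78 mm behind the grasp point.
Start: joints at [-1.212, 0.3, 1.521, -0, 1.321, -0.067], TCP at [0.227, -0.501, 0.175] pointing down, gripper open.
Joint ranges: [-3.03, 3.03], [-0.79, 2.21], [0.23, 2.52], [-1.04, 4.18], [0, 3.07], [-2.55, 2.55]. Speed limits (rad/s): [2.22, 2.22, 2.57, 3.14, 3.14, 3.14].

### API

Orientations are given as [roll, pitch, yaw] about the fixed x, y, z axes, in that order (R = Rz(yaw) Ry(pitch) Rx(roll)).
In Python, from station import ctrl, viewer, hand_in gives the robot as it stands. The module is installed in compiled form; this text tells all that it offers.
- The arm moves only by the tool play_rows, never from a script. Its argument "deltas" is a list that holds one entry, the list of rows, each a list of 7 numbers: the shift along the tool's x, y, z in mm, then the turn, a rotation vector about the tool's x, y, z in rad, then the finger opening in mm, from 0 to 94. In form: [[[dx, dy, dz, ax, ay, az, gripper], ...]]. A call has 1 to 10 rows; each row shifts and turns the commanded pose from where the row before left it, along the tool's axes as they then stand; what a row does not reach is not made up. A row lasts 1/10 s, in which the tool goes at most 50 mm and 8.59 degrees, less where a joint would pass 70% of its speed; a pose out of reach is approached as far as the arm can. A call with a gripper value outside its range is refused whole. The fingers move at their own pace and stop on an object; "grip_force" is the grip in N (left out, the last holds). Time passes only in rows, so rows that do not move let the fingers close. It gives the time, the measured TCP pose, the force and the opening at its end, in the units of the state.
- ctrl.get_obs(): the state, without advancing time (a new reading comes with each control period).
- viewer.camera(name): name is "scene" or "side" or "wrist"; returns a dict with "img" (384x512x3 uint8, red, green, blue), "fx", "fy", "cx", "cy" (pixels), "distortion" ([k1, k2, p1, p2, k3] as OpenCV has them; the pictures are not rectified), "rvec" (rotation vector, rad) and "tvec" (3), from world to camera coordinates, as OpenCV has them. Camera axes: x right, y down, z forward; pixel columns grow to the right and rows downward; lengths in m; the calibration is good to about 2 mm. A picture is of the moment at which its call begins. There is no depth.
- hand_in(): hands the job in, once; it reports no verdict.
The state is a dict: "time_s": time; "qpos": joint angles; "joint_vel": joint speeds; "tau": joint torques, N m; "ee_pos": TCP position; "eef_rot": TCP orientation; "force": force on the tool from outside, world axes, zero at the start; "moment": the same for the moment, N m; "grip_width": finger opening in m.
Only numpy, scipy, OpenCV 4.12 (cv2) and the standard library are available. Lean on these libraries where they do the work, as an engineer would, in place of code of your own. Each camera call takes 0.05 s, during which the arm holds its last target.

## Working session

There is one attempt and no reset: what is moved stays moved. The work goes in short steps, Python scripts to look and compute and a tool call to move; the robot and the scene stay as the last step left them, time stands still between calls to the robot, and variables do not carry over. Pictures are saved under pics/ and viewed, and the job is handed in when it is done.

Besides the shell and the picture viewer there is one more tool, called after "Emit:" as name(argument=value, ...) on one line, values as JSON. play_rows: Moves the arm, as the interface text tells. Its arguments: {"type":"object","properties":{"deltas":{"type":"array","items":{"type":"array","items":{"type":"array","items":{"type":"number"}}}},"grip_force":{"type":"number"}},"required":["deltas"]}

```bash
mkdir -p pics; cat > h.py <<'E'
from station import ctrl, viewer, hand_in
import numpy as np, cv2
def cam(n,save=None):
    c=viewer.camera(n)
    if save: cv2.imwrite(f'pics/{save}.png',cv2.cvtColor(c['img'],cv2.COLOR_RGB2BGR))
    return c
def K(c): return np.array([[c['fx'],0,c['cx']],[0,c['fy'],c['cy']],[0,0,1.]])
def proj(c,P):
    p,_=cv2.projectPoints(np.array(P,float).reshape(-1,3),np.array(c['rvec'],float),np.array(c['tvec'],float),K(c),np.array(c['distortion'],float)); return p.reshape(-1,2)
def ray(c,uv):
    p=cv2.undistortPoints(np.array(uv,float).reshape(-1,1,2),K(c),np.array(c['distortion'],float)).reshape(-1,2)
    R,_=cv2.Rodrigues(np.array(c['rvec'],float)); t=np.array(c['tvec'],float).reshape(3)
    d=np.c_[p,np.ones(len(p))]@R; return -R.T@t,d/np.linalg.norm(d,axis=1)[:,None]
def atz(c,uv,z):
    o,d=ray(c,uv); return o+d*((z-o[2])/d[:,2])[:,None]
def tri(c1,u1,c2,u2):
    o1,d1=ray(c1,u1);o2,d2=ray(c2,u2);out=[]
    for a,b in zip(d1,d2):
        s=np.linalg.lstsq(np.c_[a,-b],o2-o1,rcond=None)[0]
        out.append(np.r_[(o1+a*s[0]+o2+b*s[1])/2,np.linalg.norm(o1+a*s[0]-o2-b*s[1])])
    return np.array(out)
E
python3 - <<'E'
from h import *
import pickle
np.set_printoptions(precision=4,suppress=True)
print(ctrl.get_obs())
C={}
for n in ['scene','side','wrist']:
    C[n]=cam(n,n+'0'); print(n,ray(C[n],[[256,192]]),C[n]['fx'])
pickle.dump(C,open('c0.pkl','wb'))
E
```

```text
{'time_s': 0.0, 'qpos': array([-1.2116,  0.3005,  1.5216, -0.    ,  1.3207, -0.0666]), 'joint_vel': array([ 0.0003, -0.0001,  0.0006,  0.0004, -0.0017, -0.0004]), 'tau': array([  0.0009, -53.18  , -35.2731,   0.0708,   0.0245,  -0.0001]), 'ee_pos': array([ 0.2271, -0.5006,  0.1741]), 'eef_rot': array([-1.6206,  1.5697,  1.9468]), 'force': array([-0.0568, -0.7524,  1.0382]), 'moment': array([-0.0068,  0.0237,  0.0103]), 'grip_width': 0.09411494545794903}
scene (array([ 1.4629, -0.1827,  0.9282]), array([[-0.7353,  0.1516, -0.6606]])) 454.0450908761381
side (array([0.4463, 0.8006, 0.9549]), array([[ 0.0615, -0.6899, -0.7213]])) 450.6640520136828
wrist (array([ 0.2963, -0.4696,  0.3839]), array([[-0.2342, -0.1075, -0.9662]])) 283.02893624005685
```

View pics/scene0.png

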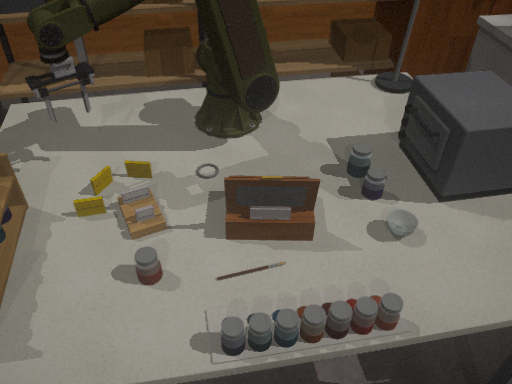

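View pics/side0.png

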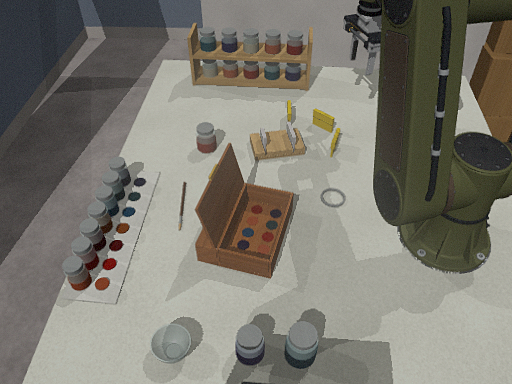

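View pics/wrist0.png

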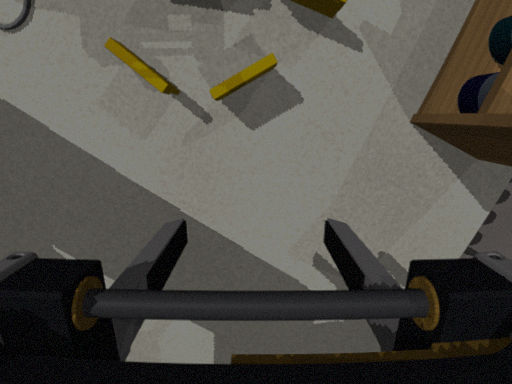

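The scene picture shows the case near (270,210) with its lid leaning back and the wooden stand near (142,212). Three yellow look-alikes stand around it at (138,170), (102,181) and (90,206). I'll enlarge the case and the stand.

```bash
python3 - <<'E'
from h import *
import pickle
C=pickle.load(open('c0.pkl','rb'))
def crop(n,x0,y0,x1,y1,f,name):
    im=cv2.cvtColor(C[n]['img'],cv2.COLOR_RGB2BGR)[y0:y1,x0:x1]
    cv2.imwrite(f'pics/{name}.png',cv2.resize(im,None,fx=f,fy=f,interpolation=cv2.INTER_CUBIC))
crop('scene',70,150,190,240,6,'s_stand'); crop('scene',210,160,330,250,6,'s_case')
crop('side',240,120,320,170,8,'d_stand'); crop('side',185,135,305,280,4,'d_case')
E
```

```text
(no output)
```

View pics/s_stand.png

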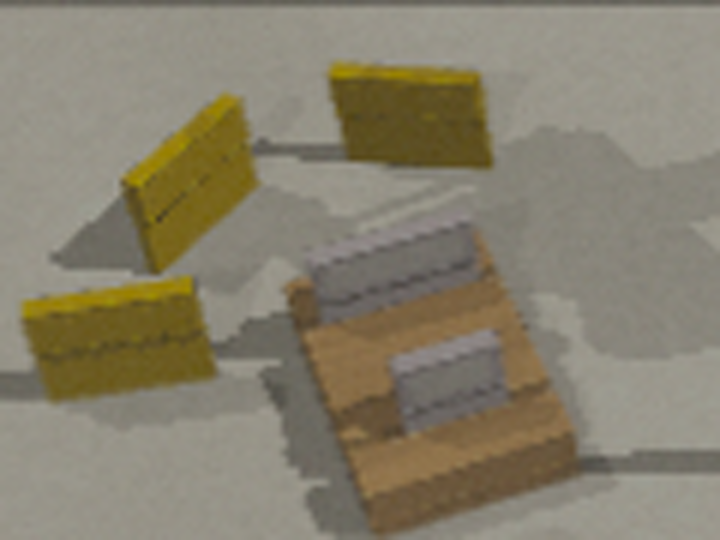

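View pics/s_case.png

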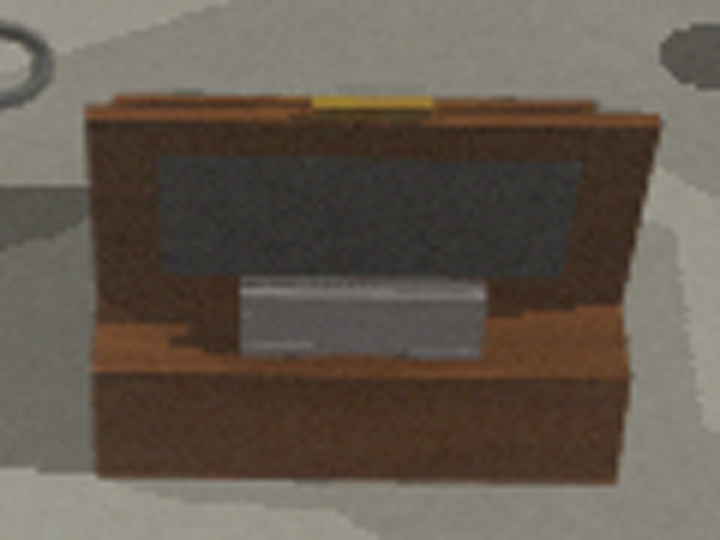

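View pics/d_stand.png

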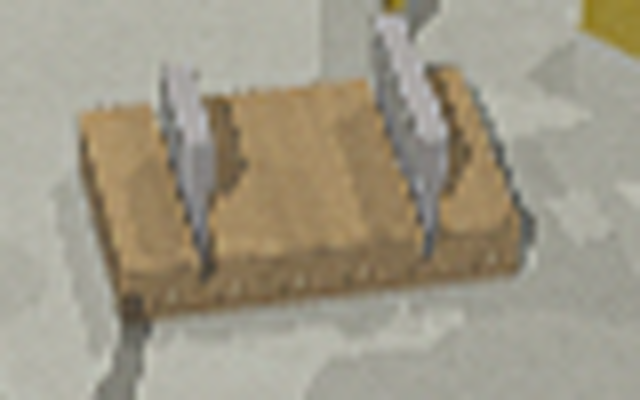

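View pics/d_case.png

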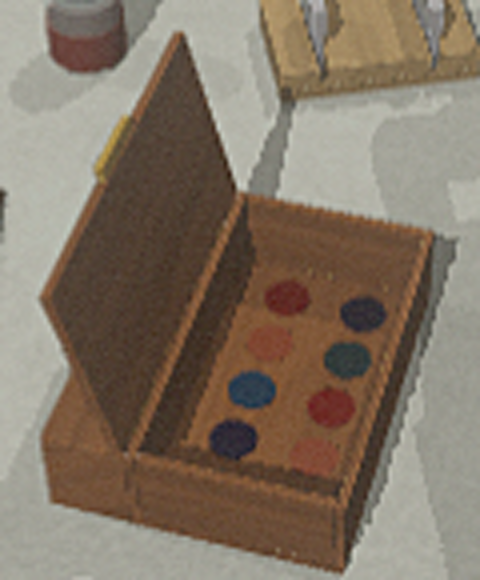

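The wide holder is the grey one in the stand slot nearer the robot, with its top edge at about scene (121,192)–(149,187). The narrow one is at (136,209)–(153,206), and the yellow ones outside the stand are decoys. Next I fit the poses from both views.

```bash
cat > fit.py <<'E'
from h import *
import pickle
from scipy.optimize import least_squares
np.set_printoptions(precision=4,suppress=True)
C=pickle.load(open('c0.pkl','rb'))
def s(px,o,f): return np.array(px,float)/f+np.array(o)
S=lambda *p:('scene',s(p,(70,150),6)-.4); SC=lambda *p:('scene',s(p,(210,160),6)-.4)
D=lambda *p:('side',s(p,(240,120),8)-.4); DC=lambda *p:('side',s(p,(185,135),4)-.4)
def fit(obs,x0,model):
    def r(x):
        return np.concatenate([proj(C[c],[model(x,P)])[0]-uv for (c,uv),P in obs])
    q=least_squares(r,x0,loss='soft_l1'); print(q.x); print(r(q.x).reshape(-1,2)); return q.x
def rig(x,P):
    c,n=np.cos(x[2]),np.sin(x[2]); return [x[0]+c*P[0]-n*P[1],x[1]+n*P[0]+c*P[1],P[2]]
def case(x,P):
    if len(P)==4: # lid: (dist from hinge, y, thickness)
        a=x[3]; P=(.07-np.cos(a)*P[0]+np.sin(a)*P[2],P[1],.07+np.sin(a)*P[0]+np.cos(a)*P[2])
    return rig(x,P)
print('case'); 
fit([(SC(97,477),(.125,-.12,0)),(SC(617,484),(.125,.12,0)),(SC(95,373),(.125,-.12,.07)),(SC(628,377),(.125,.12,.07)),
 (DC(432,235),(-.07,-.12,.07)),(DC(340,497),(-.07,.12,.07)),(DC(43,440),(.125,.12,.07)),(DC(345,570),(-.07,.12,0)),(DC(52,500),(.125,.12,0)),
 (DC(180,35),(.14,-.12,.0,1)),(DC(45,298),(.14,.12,.0,1)),(SC(87,107),(.14,-.12,.008,1)),(SC(660,118),(.14,.12,.008,1))],[.55,0,0,1.8],case)
print('stand')
fit([(S(372,500),(.08,-.05,.03)),(S(577,435),(.08,.05,.03)),(S(380,535),(.08,-.05,0)),(D(122,318),(.08,.05,0)),(D(120,288),(.08,.05,.03)),
 (D(82,112),(.08,-.05,.03)),(D(465,68),(-.08,-.05,.03)),(D(520,225),(-.08,.05,.03)),(D(522,270),(-.08,.05,0)),(S(480,232),(-.08,.05,.03))],[.45,-.3,.2],rig)
# holder, top edge corners free triangulation
hc=lambda x,P: [*rig(x,(P[0],P[1],0))[:2],P[2]+x[3]]
print('wide')
fit([(S(305,254),(-.006,-.04,.06)),(S(318,276),(.006,-.04,.06)),(S(478,242),(.006,.04,.06)),(S(472,216),(-.006,.04,.06)),
 (D(378,20),(.006,-.04,.06)),(D(400,12),(-.006,-.04,.06)),(D(447,140),(-.006,.04,.06)),(D(415,150),(.006,.04,.06))],[.4,-.3,.2,.01],hc)
print('narrow')
fit([(S(390,360),(-.006,-.025,.06)),(S(402,375),(.006,-.025,.06)),(S(503,350),(.006,.025,.06)),(S(495,330),(-.006,.025,.06)),
 (D(165,72),(.006,-.025,.06)),(D(190,62),(-.006,-.025,.06)),(D(212,135),(-.006,.025,.06)),(D(185,145),(.006,.025,.06))],[.4,-.3,.2,.01],hc)
for n,uv in [('jara top',(148,255)),('j1',(375,176)),('j2',(360,150)),('bowl',(402,219))]: print(n,atz(C['scene'],[uv],.085))
for uv in [(249,333),(301,330),(171,338)]: print(atz(C['side'],[uv],.09))
E
python3 fit.py
```

```text
case
[ 0.5114  0.0503 -0.182   1.8098]
[[-0.3341  0.853 ]
 [-0.1597  0.4878]
 [-0.7111  0.2855]
 [ 0.6449  0.4583]
 [ 0.5875 -1.4048]
 [ 1.9501  3.3324]
 [-0.7353 -0.2023]
 [-0.0445  1.2845]
 [-0.2597  1.291 ]
 [ 1.0213 -0.8946]
 [ 1.8677  0.3523]
 [-0.6174  2.4947]
 [ 0.3043  1.5817]]
stand
[ 0.4794 -0.317   0.2737]
[[-0.7667 -0.4873]
 [ 0.2106 -0.7513]
 [-0.3055  1.1781]
 [ 0.1189  1.6221]
 [ 0.3565 -1.8046]
 [-0.4821  0.2234]
 [-0.6214  0.1557]
 [ 0.3447 -0.0577]
 [-0.6291  1.4752]
 [-0.0151 -0.8002]]
wide
[ 0.4377 -0.3281  0.2325  0.0071]
[[ 0.2484  0.4187]
 [-1.0747 -0.686 ]
 [-0.2965 -2.163 ]
 [-0.2993 -0.3037]
 [-0.6268  0.4287]
 [ 0.286   1.1099]
 [-0.528   0.7599]
 [-0.3334 -0.1443]]
narrow
[ 0.5231 -0.3021  0.2519  0.0103]
[[-0.1065 -0.1585]
 [-1.042   0.1165]
 [-0.0478 -0.8349]
 [ 0.1164 -0.2109]
 [-0.5914 -0.4467]
 [ 0.0277  0.4209]
 [ 0.0928  1.2199]
 [-0.3684  0.3711]]
jara top [[ 0.7082 -0.2912  0.085 ]]
j1 [[0.5128 0.3701 0.085 ]]
j2 [[0.3818 0.3726 0.085 ]]
bowl [[0.6956 0.3729 0.085 ]]
[[0.4982 0.3767 0.09  ]]
[[0.3915 0.3604 0.09  ]]
[[0.6569 0.4039 0.09  ]]
```

```bash
cat >> h.py <<'E'
from scipy.spatial.transform import Rotation as Rn
def Rcur(o): return Rn.from_euler('xyz',o['eef_rot'])
def down(yaw):
    # tool x down; tool y at world angle yaw
    y=np.array([np.cos(yaw),np.sin(yaw),0]);x=np.array([0,0,-1.]);return Rn.from_matrix(np.c_[x,y,np.cross(x,y)])
def go(pos,R,n=None,p0=None,R0=None):
    o=ctrl.get_obs(); p0=o['ee_pos'] if p0 is None else np.array(p0); R0=Rcur(o) if R0 is None else R0
    rv=(R0.inv()*R).as_rotvec(); d=np.array(pos)-p0
    if n is None: n=int(max(np.ceil(np.linalg.norm(d)/.045),np.ceil(np.linalg.norm(rv)/.13),1))
    p,Rr=np.array(p0),R0
    rows=[]
    for i in range(1,n+1):
        dl=Rr.inv().apply(d/n)*1000
        rows.append([*np.round(dl,1),*np.round(rv/n,3)]); Rr=Rr*Rn.from_rotvec(rv/n)
    print(n); [print([float(v) for v in r]) for r in rows]
E
python3 - <<'E'
from h import *
np.set_printoptions(precision=4,suppress=True)
o=ctrl.get_obs(); R=Rcur(o); print(R.as_matrix())
y=R.as_matrix()[:,1]; cur=np.arctan2(y[1],y[0]); print('yaw y',cur)
t=np.pi/2-.182
print(t,t-np.pi)
for tt in (t,t-np.pi):
    print('to',tt); go([.3,-.4,.32],down(tt))
E
```

```text
[[-0.0003  0.413  -0.9107]
 [ 0.0008 -0.9107 -0.413 ]
 [-1.     -0.0008 -0.0001]]
yaw y -1.1450375446249392
1.3887963267948966 -1.7527963267948965
to 1.3887963267948966
20
[-7.3, -3.1, -5.4, -0.127, -0.0, 0.0]
[-7.3, -2.4, -5.7, -0.127, -0.0, 0.0]
[-7.3, -1.6, -6.0, -0.127, -0.0, 0.0]
[-7.3, -0.9, -6.2, -0.127, -0.0, 0.0]
[-7.3, -0.1, -6.2, -0.127, -0.0, 0.0]
[-7.3, 0.7, -6.2, -0.127, -0.0, 0.0]
[-7.3, 1.5, -6.0, -0.127, -0.0, 0.0]
[-7.3, 2.2, -5.8, -0.127, -0.0, 0.0]
[-7.3, 2.9, -5.5, -0.127, -0.0, 0.0]
[-7.3, 3.6, -5.1, -0.127, -0.0, 0.0]
[-7.3, 4.2, -4.6, -0.127, -0.0, 0.0]
[-7.3, 4.8, -4.0, -0.127, -0.0, 0.0]
[-7.3, 5.2, -3.4, -0.127, -0.0, 0.0]
[-7.3, 5.6, -2.7, -0.127, -0.0, 0.0]
[-7.3, 5.9, -1.9, -0.127, -0.0, 0.0]
[-7.3, 6.1, -1.2, -0.127, -0.0, 0.0]
[-7.3, 6.2, -0.4, -0.127, -0.0, 0.0]
[-7.3, 6.2, 0.4, -0.127, -0.0, 0.0]
[-7.3, 6.1, 1.2, -0.127, -0.0, 0.0]
[-7.3, 5.9, 1.9, -0.127, -0.0, 0.0]
to -1.7527963267948965
5
[-29.1, -12.3, -21.6, 0.122, 0.0, 0.0]
[-29.1, -14.9, -19.9, 0.122, 0.0, 0.0]
[-29.1, -17.2, -18.0, 0.122, 0.0, 0.0]
[-29.1, -19.2, -15.8, 0.122, 0.0, 0.0]
[-29.1, -21.0, -13.3, 0.122, 0.0, 0.0]
```

```bash
python3 - <<'E'
from h import *
go([.38,-.32,.32],down(-.182),n=8)
print('then'); go([.654,.0243,.32],down(-.182),p0=[.38,-.32,.32],R0=down(-.182))
go([.654,.0243,.17],down(-.182),p0=[.654,.0243,.32],R0=down(-.182))
E
```

```text
8
[-18.2, -12.7, -26.7, -0.12, -0.0, 0.0]
[-18.2, -9.4, -28.1, -0.12, -0.0, 0.0]
[-18.2, -5.9, -29.0, -0.12, -0.0, 0.0]
[-18.2, -2.4, -29.5, -0.12, -0.0, 0.0]
[-18.2, 1.1, -29.6, -0.12, -0.0, 0.0]
[-18.2, 4.7, -29.2, -0.12, -0.0, 0.0]
[-18.2, 8.2, -28.4, -0.12, -0.0, 0.0]
[-18.2, 11.5, -27.3, -0.12, -0.0, 0.0]
then
10
[0.0, 20.7, -38.8, 0.0, 0.0, 0.0]
[0.0, 20.7, -38.8, 0.0, 0.0, 0.0]
[0.0, 20.7, -38.8, 0.0, 0.0, 0.0]
[0.0, 20.7, -38.8, 0.0, 0.0, 0.0]
[0.0, 20.7, -38.8, 0.0, 0.0, 0.0]
[0.0, 20.7, -38.8, 0.0, 0.0, 0.0]
[0.0, 20.7, -38.8, 0.0, 0.0, 0.0]
[0.0, 20.7, -38.8, 0.0, 0.0, 0.0]
[0.0, 20.7, -38.8, 0.0, 0.0, 0.0]
[0.0, 20.7, -38.8, 0.0, 0.0, 0.0]
4
[37.5, 0.0, -0.0, 0.0, 0.0, 0.0]
[37.5, 0.0, -0.0, 0.0, 0.0, 0.0]
[37.5, 0.0, -0.0, 0.0, 0.0, 0.0]
[37.5, 0.0, -0.0, 0.0, 0.0, 0.0]
```

Emit:
play_rows(deltas=[[[-18.2,-12.7,-26.7,-0.12,0,0,0],[-18.2,-9.4,-28.1,-0.12,0,0,0],[-18.2,-5.9,-29.0,-0.12,0,0,0],[-18.2,-2.4,-29.5,-0.12,0,0,0],[-18.2,1.1,-29.6,-0.12,0,0,0],[-18.2,4.7,-29.2,-0.12,0,0,0],[-18.2,8.2,-28.4,-0.12,0,0,0],[-18.2,11.5,-27.3,-0.12,0,0,0],[0,0,0,0,0,0,0]]])

```text
time_s: 1.05
ee_pos: [0.3822, -0.3187, 0.3224]
eef_rot: [1.105, 1.567, -0.644]
force: [-0.1, -1.2, 0.5]
grip_width: 0.0255
```

Emit:
play_rows(deltas=[[[0,20.7,-38.8,0,0,0,0],[0,20.7,-38.8,0,0,0,0],[0,20.7,-38.8,0,0,0,0],[0,20.7,-38.8,0,0,0,0],[0,20.7,-38.8,0,0,0,0],[0,20.7,-38.8,0,0,0,0],[0,20.7,-38.8,0,0,0,0],[0,20.7,-38.8,0,0,0,0],[0,20.7,-38.8,0,0,0,0],[0,20.7,-38.8,0,0,0,0]]])

```text
time_s: 2.05
ee_pos: [0.656, 0.0237, 0.3193]
eef_rot: [-1.261, 1.57, -3.019]
force: [0.3, -1.4, -0.2]
grip_width: 0.0001
```

Emit:
play_rows(deltas=[[[0,0,0,0,0,0,0],[0,0,0,0,0,0,0]]])

```text
time_s: 2.25
ee_pos: [0.6553, 0.0228, 0.3186]
eef_rot: [-1.303, 1.569, -3.059]
force: [-0.8, -0.1, 0.1]
grip_width: 0.0004
```

```bash
python3 - <<'E'
from h import *
a=cam('side');b=cam('wrist')
cv2.imwrite('pics/p1.png',cv2.cvtColor(np.hstack([cv2.resize(a['img'],(400,300)),cv2.resize(b['img'],(400,300))]),cv2.COLOR_RGB2BGR))
E
```

```text
(no output)
```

View pics/p1.png

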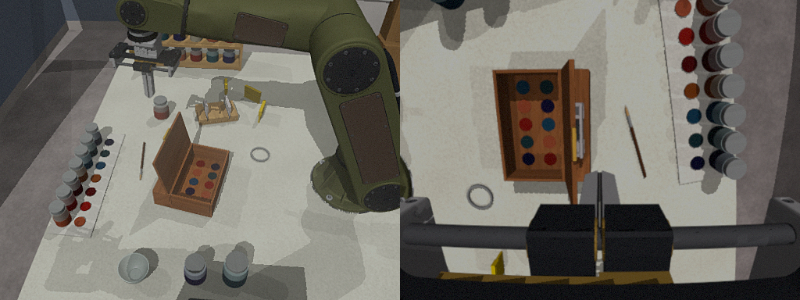

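Side view (left half): the gripper hangs beyond the lid. Wrist view (right half): the closed fingers at (600,200) are on the rear side of the lid (lid edge at column ~570). I descend behind it.

Emit:
play_rows(deltas=[[[36,0,0,0,0,0,0],[36,0,0,0,0,0,0],[36,0,0,0,0,0,0],[36,0,0,0,0,0,0],[0,0,0,0,0,0,0]]])

```text
time_s: 2.85
ee_pos: [0.6528, 0.0216, 0.172]
eef_rot: [-1.389, 1.564, 3.136]
force: [-0.5, 0.2, 0.2]
grip_width: 0.0001
```

```bash
cat > arc.py <<'E'
from h import *
np.set_printoptions(precision=1,suppress=True)
o=ctrl.get_obs(); print(o['ee_pos'],o['force'],Rcur(o).as_matrix())
cx,cy,yw=.5114,.0503,-.182
p=o['ee_pos'][:2]-[cx,cy]; c,s=np.cos(yw),np.sin(yw)
X=c*p[0]+s*p[1];Y=-s*p[0]+c*p[1];Z=o['ee_pos'][2]
print('case xyz',X,Y,Z)
r=.112
last=np.array([X,Z])
for a in np.r_[1.75,np.arange(1.6,-.01,-.1)]:
    t=np.array([.07-np.cos(a)*r+np.sin(a)*.008+.0125-.002*np.sin(a),.07+np.sin(a)*r+np.cos(a)*.008-.002*np.cos(a)])
    d=(t-last)*1000; last=t
    print(round(a,2),'tool x %.1f  y(casex) %.1f'%(-d[1],d[0]),t*1000)
E
python3 arc.py
```

```text
[0.7 0.  0.2] [-0.5  0.2  0.2] [[-0.   1.  -0.2]
 [ 0.  -0.2 -1. ]
 [-1.  -0.   0. ]]
case xyz 0.14425127289815512 -0.0026289409875335963 0.17202621039299434
1.75 tool x -7.1  y(casex) -35.9 [108.4 179.1]
1.6 tool x -2.6  y(casex) -16.6 [ 91.8 181.8]
1.5 tool x -0.4  y(casex) -11.2 [ 80.6 182.1]
1.4 tool x 0.8  y(casex) -11.2 [ 69.4 181.4]
1.3 tool x 1.9  y(casex) -11.1 [ 58.3 179.5]
1.2 tool x 3.0  y(casex) -10.8 [ 47.5 176.6]
1.1 tool x 4.0  y(casex) -10.5 [ 37.  172.5]
1.0 tool x 5.1  y(casex) -10.0 [ 27.  167.5]
0.9 tool x 6.0  y(casex) -9.5 [ 17.6 161.5]
0.8 tool x 6.9  y(casex) -8.8 [  8.8 154.5]
0.7 tool x 7.8  y(casex) -8.1 [  0.7 146.7]
0.6 tool x 8.5  y(casex) -7.3 [ -6.5 138.2]
0.5 tool x 9.2  y(casex) -6.4 [-12.9 129. ]
0.4 tool x 9.8  y(casex) -5.4 [-18.3 119.1]
0.3 tool x 10.3  y(casex) -4.4 [-22.7 108.8]
0.2 tool x 10.7  y(casex) -3.4 [-26.1  98.1]
0.1 tool x 11.0  y(casex) -2.3 [-28.3  87.2]
-0.0 tool x 11.2  y(casex) -1.2 [-29.5  76. ]
```

Emit:
play_rows(deltas=[[[-3.5,-18,0,0,0,0,0],[-3.5,-18,0,0,0,0,0],[-2.6,-16.6,0,0,0,0,0],[-0.4,-11.2,0,0,0,0,0],[0.8,-11.2,0,0,0,0,0],[1.9,-11.1,0,0,0,0,0]]])

```text
time_s: 3.45
ee_pos: [0.5706, 0.0381, 0.1865]
eef_rot: [1.729, 1.567, -0.028]
force: [-0.7, -0.2, 0.6]
grip_width: 0.0005
```

```bash
python3 - <<'E'
from h import *
print(ctrl.get_obs()['force'],ctrl.get_obs()['ee_pos'])
a=cam('side','p2')
E
```

```text
[-0.74294515 -0.16926172  0.55156869] [0.57064616 0.03805647 0.18652208]
```

View pics/p2.png

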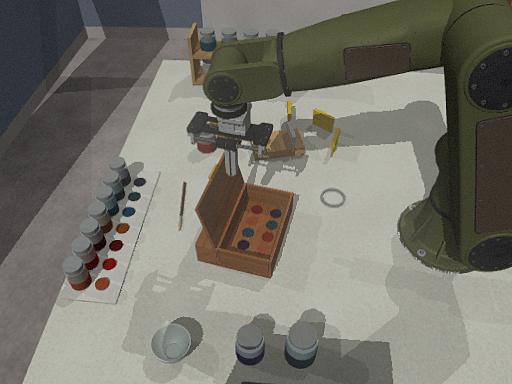

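```bash
python3 - <<'E'
from h import *
a=cam('side');o=ctrl.get_obs();print(o['time_s'],proj(a,[o['ee_pos']]))
im=cv2.cvtColor(a['img'],cv2.COLOR_RGB2BGR)[100:280,180:310];cv2.imwrite('pics/p3.png',cv2.resize(im,None,fx=3.3,fy=3.3,interpolation=cv2.INTER_CUBIC))
a=cam('scene');print(proj(a,[o['ee_pos']]))
im=cv2.cvtColor(a['img'],cv2.COLOR_RGB2BGR)[100:250,200:340];cv2.imwrite('pics/p4.png',cv2.resize(im,None,fx=4,fy=4,interpolation=cv2.INTER_CUBIC))
E
```

```text
3.55 [[232.84446771 182.3803786 ]]
[[270.37007107 173.15037375]]
```

View pics/p3.png

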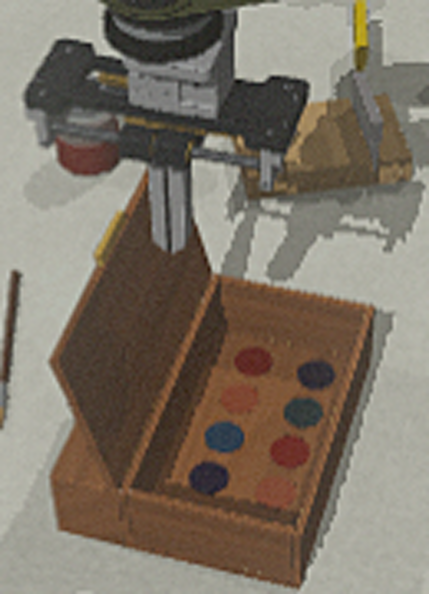

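View pics/p4.png

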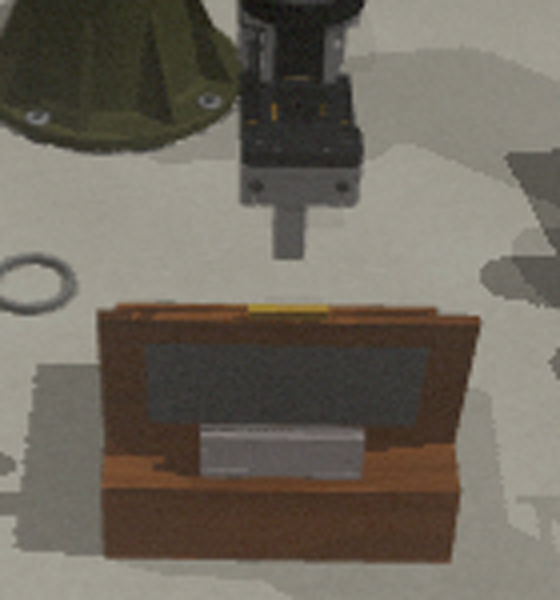

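```bash
python3 - <<'E'
from h import *
np.set_printoptions(precision=4,suppress=True)
a=cam('side','p5');b=cam('scene','p6');o=ctrl.get_obs();print(o['ee_pos'],o['qpos'])
print(tri(a,[[231.5,175.8]],b,[[272,164.5]]))
P=o['ee_pos']
for z in (0,.02,.03,.04,.05): print(z,proj(a,[P+[0,0,z]]),proj(b,[P+[0,0,z]]))
E
```

```text
[0.5713 0.0384 0.185 ] [ 0.0031  0.3414  1.4423 -0.      1.356   0.1888]
[[0.5712 0.0423 0.2135 0.0027]]
0 [[232.4954 182.7216]] [[270.4436 173.7179]]
0.02 [[232.185  176.7921]] [[270.7436 167.6685]]
0.03 [[232.027  173.7678]] [[270.8961 164.5926]]
0.04 [[231.867  170.7029]] [[271.0502 161.4818]]
0.05 [[231.7051 167.5967]] [[271.2059 158.3357]]
```

```bash
python3 - <<'E'
from h import *
import pickle
C=pickle.load(open('c0.pkl','rb'))
P=np.array([.2271,-.5006,.1741]); 
y=np.array([.413,-.9107,0])
for c in ('scene','side'):
    print(c,proj(C[c],[P,P+y*.05,P-y*.05,P+y*.05+[0,0,.03],P-y*.05+[0,0,.03]]))
im=cv2.cvtColor(C['scene']['img'],cv2.COLOR_RGB2BGR)[40:140,20:120];a=cv2.resize(im,None,fx=4,fy=4,interpolation=cv2.INTER_CUBIC)
im=cv2.cvtColor(C['side']['img'],cv2.COLOR_RGB2BGR)[0:100,320:420];b=cv2.resize(im,None,fx=4,fy=4,interpolation=cv2.INTER_CUBIC)
cv2.imwrite('pics/p7.png',np.hstack([a,b]))
E
```

```text
scene [[ 72.90105339 124.84072078]
 [ 56.58662348 130.02933763]
 [ 88.77682767 119.8087234 ]
 [ 53.89677557 121.5155654 ]
 [ 86.61362593 111.39720883]]
side [[358.75278447  75.11523192]
 [351.48260367  67.49030948]
 [366.34830895  83.1128652 ]
 [352.7709141   59.47401285]
 [367.92259002  74.92246462]]
```

View pics/p7.png

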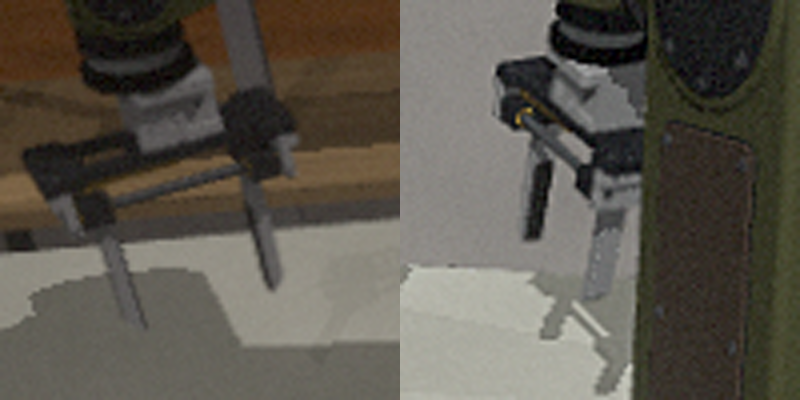

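The cameras show the true fingertip about 28 mm higher than the reported TCP, in the start picture as well as now. The fingers therefore passed over the lid without touching it. I'll allow for that offset and go back behind the lid, lower this time.

Emit:
play_rows(deltas=[[[-35,0,0,0,0,0,0],[-35,0,0,0,0,0,0],[0,30,0,0,0,0,0],[0,30,0,0,0,0,0],[0,25,0,0,0,0,0],[0,5,0,0,0,0,0],[35,0,0,0,0,0,0],[35,0,0,0,0,0,0],[38,0,0,0,0,0,0],[0,0,0,0,0,0,0]]])

```text
time_s: 4.7
ee_pos: [0.6566, 0.0222, 0.1408]
eef_rot: [-1.405, 1.563, 3.122]
force: [0.7, 0.1, 0.4]
grip_width: 0.0004
```

```bash
python3 arc.py | head -8; python3 - <<'E'
from h import *
a=cam('side');b=cam('scene');o=ctrl.get_obs();P=o['ee_pos'];print(P,proj(b,[P,P+[0,0,.028]]))
A=cv2.resize(cv2.cvtColor(a['img'],cv2.COLOR_RGB2BGR)[100:250,180:310],None,fx=3,fy=3,interpolation=cv2.INTER_CUBIC)
B=cv2.resize(cv2.cvtColor(b['img'],cv2.COLOR_RGB2BGR)[100:250,200:330],None,fx=3,fy=3,interpolation=cv2.INTER_CUBIC)
cv2.imwrite('pics/p8.png',np.hstack([A,B]))
E
```

```text
[0.7 0.  0.1] [0.7 0.1 0.4] [[-0.   1.  -0.2]
 [ 0.  -0.2 -1. ]
 [-1.  -0.   0. ]]
case xyz 0.14786227445511027 -0.001321569252530165 0.14079993592579718
1.75 tool x -38.3  y(casex) -39.5 [108.4 179.1]
1.6 tool x -2.6  y(casex) -16.6 [ 91.8 181.8]
1.5 tool x -0.4  y(casex) -11.2 [ 80.6 182.1]
1.4 tool x 0.8  y(casex) -11.2 [ 69.4 181.4]
[0.65921838 0.0222116  0.1470321 ] [[270.93627768 207.99989958]
 [271.38545575 199.73589673]]
```

View pics/p8.png

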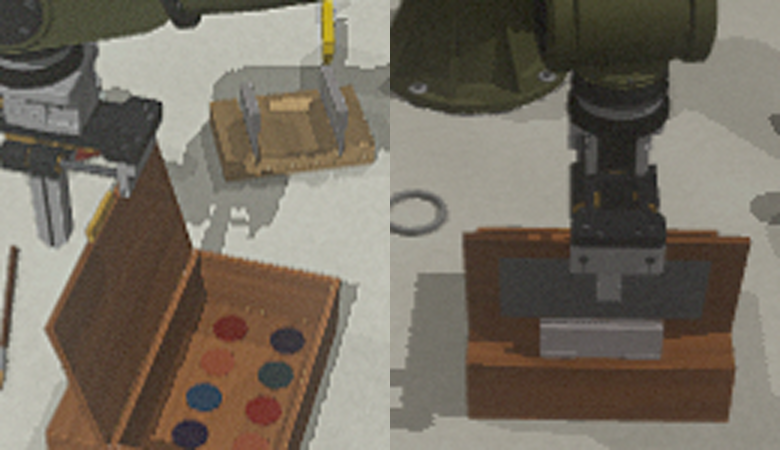

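Emit:
play_rows(deltas=[[[0,0,0,0,0,0,0],[0,0,0,0,0,0,0]]])

```text
time_s: 5.0
ee_pos: [0.6598, 0.0222, 0.1479]
eef_rot: [1.742, 1.568, -0.014]
force: [-0.4, 1.0, 0.2]
grip_width: 0.0002
```

```bash
python3 arc.py | head -4; python3 - <<'E'
from h import *
np.set_printoptions(precision=4,suppress=True)
a=cam('side');b=cam('scene');o=ctrl.get_obs();P=o['ee_pos'];print(P,o['force'],o['qpos'])
for z in (0,.02,.03,.04):print(z,proj(a,[P+[0,0,z]]),proj(b,[P+[0,0,z]]))
A=cv2.resize(cv2.cvtColor(a['img'],cv2.COLOR_RGB2BGR)[140:190,170:220],None,fx=8,fy=8,interpolation=cv2.INTER_CUBIC)
B=cv2.resize(cv2.cvtColor(b['img'],cv2.COLOR_RGB2BGR)[170:220,245:295],None,fx=8,fy=8,interpolation=cv2.INTER_CUBIC)
cv2.imwrite('pics/p9.png',np.hstack([A,B]))
E
```

```text
[0.7 0.  0.1] [-0.4  1.   0.2] [[ 0.   1.  -0.2]
 [-0.  -0.2 -1. ]
 [-1.   0.  -0. ]]
case xyz 0.15103604419698247 -0.0007434744862825672 0.1479195151573787
[0.6594 0.0223 0.147 ] [-0.3834  0.1615 -1.018 ] [-0.0217  0.568   1.2061  0.      1.3656  0.1632]
0 [[199.1643 186.702 ]] [[270.9778 208.0752]]
0.02 [[198.4397 181.068 ]] [[271.2977 202.2006]]
0.03 [[198.0711 178.1967]] [[271.4604 199.211 ]]
0.04 [[197.6983 175.2884]] [[271.6249 196.1858]]
```

View pics/p9.png

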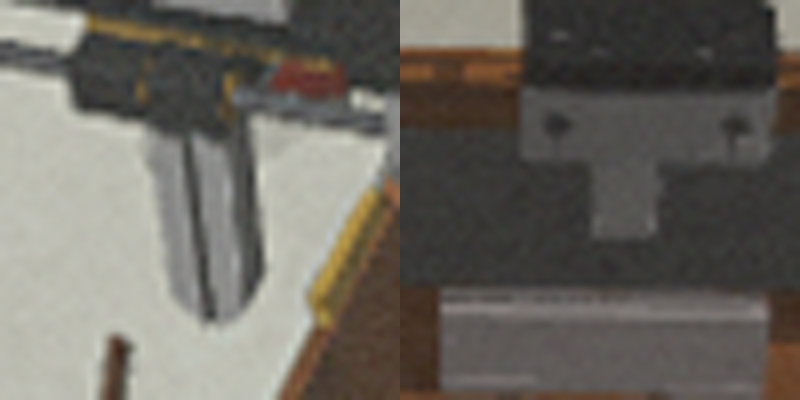

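```bash
sed -i "s/Z=o\['ee_pos'\]\[2\]/Z=o['ee_pos'][2]+.027/" arc.py; python3 arc.py | head -9
```

```text
[0.7 0.  0.1] [-0.4  0.2 -1. ] [[ 0.   1.  -0.2]
 [-0.  -0.2 -1. ]
 [-1.   0.  -0. ]]
case xyz 0.15065629873870068 -0.0007688623349511106 0.1739587102026924
1.75 tool x -5.2  y(casex) -42.3 [108.4 179.1]
1.6 tool x -2.6  y(casex) -16.6 [ 91.8 181.8]
1.5 tool x -0.4  y(casex) -11.2 [ 80.6 182.1]
1.4 tool x 0.8  y(casex) -11.2 [ 69.4 181.4]
1.3 tool x 1.9  y(casex) -11.1 [ 58.3 179.5]
```

Emit:
play_rows(deltas=[[[-1,-20,0,0,0,0,0],[-3,-22,0,0,0,0,0],[-3,-17,0,0,0,0,0],[-0.4,-11,0,0,0,0,0],[0,0,0,0,0,0,0]]])

```text
time_s: 5.6
ee_pos: [0.5899, 0.0353, 0.1541]
eef_rot: [1.772, 1.569, 0.017]
force: [-0.4, 0.2, 0.2]
grip_width: 0.0004
```

```bash
python3 arc.py | head -9;  python3 - <<'E'
from h import *
a=cam('side')
A=cv2.resize(cv2.cvtColor(a['img'],cv2.COLOR_RGB2BGR)[100:290,170:310],None,fx=3,fy=3,interpolation=cv2.INTER_CUBIC)
cv2.imwrite('pics/p10.png',A)
E
```

```text
[0.6 0.  0.2] [-0.4  0.2  0.2] [[ 0.   1.  -0.2]
 [ 0.  -0.2 -1. ]
 [-1.   0.  -0. ]]
case xyz 0.07989079322768103 -0.0005080205361106607 0.18107670401073722
1.75 tool x 1.9  y(casex) 28.5 [108.4 179.1]
1.6 tool x -2.6  y(casex) -16.6 [ 91.8 181.8]
1.5 tool x -0.4  y(casex) -11.2 [ 80.6 182.1]
1.4 tool x 0.8  y(casex) -11.2 [ 69.4 181.4]
1.3 tool x 1.9  y(casex) -11.1 [ 58.3 179.5]
```

View pics/p10.png

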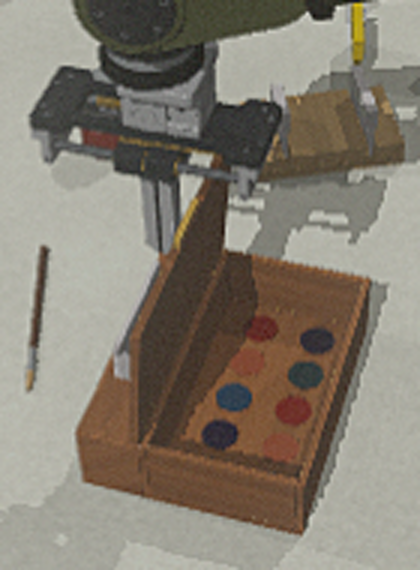

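The lid now stands upright and follows the fingers. I carry on along the arc.

Emit:
play_rows(deltas=[[[0.8,-11.2,0,0,0,0,0],[1.9,-11.1,0,0,0,0,0],[3.0,-10.8,0,0,0,0,0],[4.0,-10.5,0,0,0,0,0],[5.1,-10,0,0,0,0,0],[6,-9.5,0,0,0,0,0],[6.9,-8.8,0,0,0,0,0],[7.8,-8.1,0,0,0,0,0]]])

```text
time_s: 6.45
ee_pos: [0.5121, 0.0499, 0.1178]
eef_rot: [1.816, 1.569, 0.06]
force: [0.7, 0.2, 3.5]
grip_width: 0.0004
```

```bash
python3 arc.py;  python3 - <<'E'
from h import *
a=cam('side')
A=cv2.resize(cv2.cvtColor(a['img'],cv2.COLOR_RGB2BGR)[100:290,170:310],None,fx=3,fy=3,interpolation=cv2.INTER_CUBIC)
cv2.imwrite('pics/p11.png',A)
E
```

```text
[0.5 0.  0.1] [0.7 0.2 3.5] [[ 0.   1.  -0.2]
 [ 0.  -0.2 -1. ]
 [-1.   0.  -0. ]]
case xyz 0.0007998984288306079 -0.00030437171851495435 0.14478276410734528
1.75 tool x -34.4  y(casex) 107.6 [108.4 179.1]
1.6 tool x -2.6  y(casex) -16.6 [ 91.8 181.8]
1.5 tool x -0.4  y(casex) -11.2 [ 80.6 182.1]
1.4 tool x 0.8  y(casex) -11.2 [ 69.4 181.4]
1.3 tool x 1.9  y(casex) -11.1 [ 58.3 179.5]
1.2 tool x 3.0  y(casex) -10.8 [ 47.5 176.6]
1.1 tool x 4.0  y(casex) -10.5 [ 37.  172.5]
1.0 tool x 5.1  y(casex) -10.0 [ 27.  167.5]
0.9 tool x 6.0  y(casex) -9.5 [ 17.6 161.5]
0.8 tool x 6.9  y(casex) -8.8 [  8.8 154.5]
0.7 tool x 7.8  y(casex) -8.1 [  0.7 146.7]
0.6 tool x 8.5  y(casex) -7.3 [ -6.5 138.2]
0.5 tool x 9.2  y(casex) -6.4 [-12.9 129. ]
0.4 tool x 9.8  y(casex) -5.4 [-18.3 119.1]
0.3 tool x 10.3  y(casex) -4.4 [-22.7 108.8]
0.2 tool x 10.7  y(casex) -3.4 [-26.1  98.1]
0.1 tool x 11.0  y(casex) -2.3 [-28.3  87.2]
-0.0 tool x 11.2  y(casex) -1.2 [-29.5  76. ]
```

View pics/p11.png

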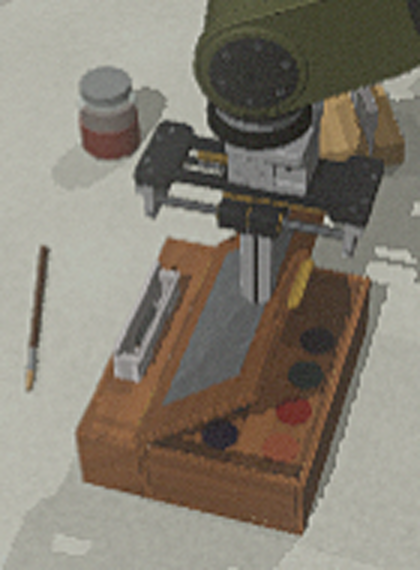

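Emit:
play_rows(deltas=[[[8.5,-7.3,0,0,0,0,0],[9.2,-6.4,0,0,0,0,0],[9.8,-5.4,0,0,0,0,0],[10.3,-4.4,0,0,0,0,0],[10.7,-3.4,0,0,0,0,0],[5,-1,0,0,0,0,0],[3,0,0,0,0,0,0]]])

```text
time_s: 7.2
ee_pos: [0.4838, 0.055, 0.0602]
eef_rot: [-1.327, 1.57, -3.082]
force: [-1.7, 0.8, 1.8]
grip_width: 0.0002
```

```bash
python3 arc.py | head -4
```

```text
[0.5 0.1 0.1] [-1.7  0.8  1.8] [[-0.   1.  -0.2]
 [-0.  -0.2 -1. ]
 [-1.  -0.   0. ]]
case xyz -0.027996254588992117 -0.00039712670305097706 0.08724884649040296
```

Emit:
play_rows(deltas=[[[3,0,0,0,0,0,0],[3,0,0,0,0,0,0]]])

```text
time_s: 7.4
ee_pos: [0.4843, 0.055, 0.0549]
eef_rot: [1.826, 1.571, 0.07]
force: [-0.8, -0.2, 1.9]
grip_width: 0.0004
```

Emit:
play_rows(deltas=[[[2,0,0,0,0,0,0],[1,0,0,0,0,0,0]]])

```text
time_s: 7.6
ee_pos: [0.4842, 0.0549, 0.0518]
eef_rot: [-1.3, 1.571, -3.056]
force: [-1.5, -0.2, 1.2]
grip_width: 0.0004
```

Emit:
play_rows(deltas=[[[1,0,0,0,0,0,0],[1,0,0,0,0,0,0]]])

```text
time_s: 7.8
ee_pos: [0.4842, 0.055, 0.05]
eef_rot: [1.91, 1.571, 0.154]
force: [-2.1, -0.7, 1.7]
grip_width: 0.0005
```

Emit:
play_rows(deltas=[[[1,0,0,0,0,0,0],[1,0,0,0,0,0,0]]])

```text
time_s: 8.0
ee_pos: [0.4841, 0.055, 0.0479]
eef_rot: [2.368, 1.571, 0.612]
force: [-1.8, -0.2, 2.3]
grip_width: 0.0003
```

```bash
python3 arc.py | head -4;  python3 - <<'E'
from h import *
a=cam('side')
A=cv2.resize(cv2.cvtColor(a['img'],cv2.COLOR_RGB2BGR)[100:290,170:310],None,fx=3,fy=3,interpolation=cv2.INTER_CUBIC)
cv2.imwrite('pics/p12.png',A)
E
```

```text
[0.5 0.1 0. ] [-1.8 -0.2  2.3] [[ 0.   1.  -0.2]
 [ 0.  -0.2 -1. ]
 [-1.   0.  -0. ]]
case xyz -0.02766037939427686 -0.0003139756805645719 0.07490031946048259
```

View pics/p12.png

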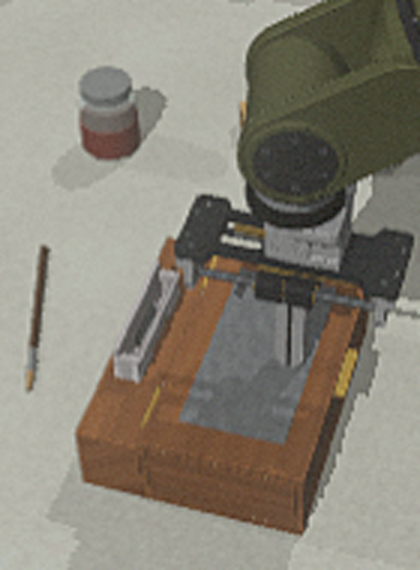

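Emit:
play_rows(deltas=[[[1,0,0,0,0,0,0],[1,0,0,0,0,0,0]]])

```text
time_s: 8.25
ee_pos: [0.4844, 0.055, 0.0472]
eef_rot: [1.813, 1.57, 0.057]
force: [-13.4, -0.6, 30.9]
grip_width: 0.0005
```

Emit:
play_rows(deltas=[[[1,0,0,0,0,0,0],[1,0,0,0,0,0,0]]])

```text
time_s: 8.45
ee_pos: [0.4845, 0.055, 0.0469]
eef_rot: [1.742, 1.57, -0.013]
force: [-25.4, -1.2, 56.4]
grip_width: 0.0002
```

Emit:
play_rows(deltas=[[[-5,0,0,0,0,0,0],[-30,0,0,0,0,0,0],[-40,0,0,0,0,0,0],[-40,0,0,0,0,0,30]]])

```text
time_s: 8.85
ee_pos: [0.4839, 0.0549, 0.1602]
eef_rot: [-1.159, 1.57, -2.915]
force: [-0.7, 0.4, 0.0]
grip_width: 0.0058
```

```bash
python3 - <<'E'
from h import *
o=ctrl.get_obs();print(o['ee_pos'],o['force'])
a=cam('side','p13');b=cam('scene','p14')
A=cv2.resize(cv2.cvtColor(a['img'],cv2.COLOR_RGB2BGR)[100:290,170:310],None,fx=2.8,fy=2.8,interpolation=cv2.INTER_CUBIC)
B=cv2.resize(cv2.cvtColor(b['img'],cv2.COLOR_RGB2BGR)[60:250,190:330],None,fx=2.8,fy=2.8,interpolation=cv2.INTER_CUBIC)
cv2.imwrite('pics/p15.png',np.hstack([A,B]))
go([.436,-.332,.12],down(.26),n=10)
E
```

```text
[0.48387269 0.05493006 0.16019414] [-0.67654659  0.40988013  0.00549413]
10
[4.3, 2.1, 39.0, -0.044, 0.0, -0.001]
[4.3, 0.4, 39.0, -0.044, 0.0, -0.001]
[4.3, -1.3, 39.0, -0.044, 0.0, -0.001]
[4.3, -3.1, 38.9, -0.044, 0.0, -0.001]
[4.3, -4.8, 38.7, -0.044, 0.0, -0.001]
[4.3, -6.5, 38.5, -0.044, 0.0, -0.001]
[4.3, -8.2, 38.2, -0.044, 0.0, -0.001]
[4.4, -9.9, 37.8, -0.044, 0.0, -0.001]
[4.4, -11.6, 37.3, -0.044, 0.0, -0.001]
[4.4, -13.2, 36.7, -0.044, 0.0, -0.001]
```

View pics/p15.png

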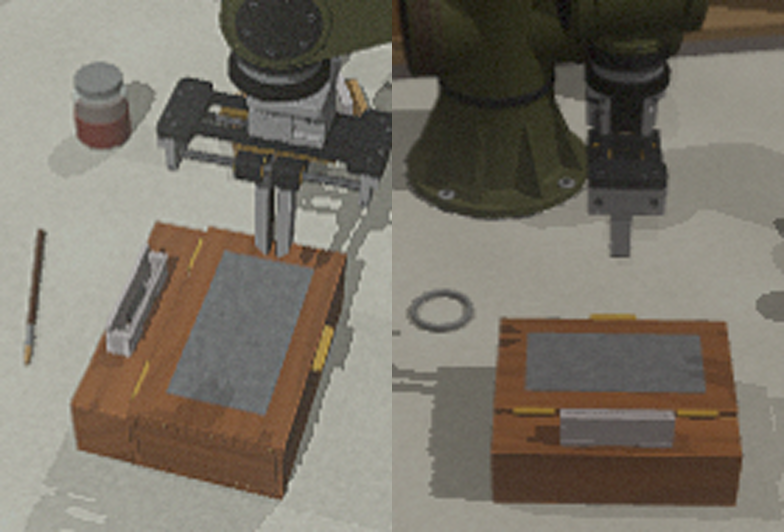

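The lid is closed flat and the label rail is visible at side (218,210) and scene (411→268,213). I now move above the wide holder.

Emit:
play_rows(deltas=[[[4.3,2.1,39,-0.044,0,0,45],[4.3,0.4,39,-0.044,0,0,45],[4.3,-1.3,39,-0.044,0,0,45],[4.3,-3.1,38.9,-0.044,0,0,45],[4.3,-4.8,38.7,-0.044,0,0,45],[4.3,-6.5,38.5,-0.044,0,0,45],[4.3,-8.2,38.2,-0.044,0,0,45],[4.4,-9.9,37.8,-0.044,0,0,45],[4.4,-11.6,37.3,-0.044,0,0,45],[4.4,-13.2,36.7,-0.044,0,0,45]]])

```text
time_s: 9.95
ee_pos: [0.432, -0.3335, 0.1146]
eef_rot: [-2.525, 1.57, 2.444]
force: [-0.3, 0.1, 0.4]
grip_width: 0.0451
```

Emit:
play_rows(deltas=[[[0,0,0,0,0,0,45],[0,0,0,0,0,0,45],[0,0,0,0,0,0,45]]])

```text
time_s: 10.25
ee_pos: [0.4327, -0.3311, 0.1153]
eef_rot: [-2.728, 1.57, 2.24]
force: [0.1, 0.7, 0.1]
grip_width: 0.0452
```

```bash
python3 - <<'E'
from h import *
import pickle
np.set_printoptions(precision=4,suppress=True)
C={n:cam(n) for n in('scene','side','wrist')};o=ctrl.get_obs();C['o']=o;pickle.dump(C,open('c1.pkl','wb'))
print(o['ee_pos'],Rcur(o).as_matrix()[:,1],o['qpos'])
def z(n,x0,y0,x1,y1,f): return cv2.resize(cv2.cvtColor(C[n]['img'],cv2.COLOR_RGB2BGR)[y0:y1,x0:x1],None,fx=f,fy=f,interpolation=cv2.INTER_CUBIC)
cv2.imwrite('pics/w1.png',cv2.cvtColor(C['wrist']['img'],cv2.COLOR_RGB2BGR))
cv2.imwrite('pics/p16.png',np.hstack([z('side',230,60,330,175,4),z('scene',100,125,200,240,4)]))
E
```

```text
[ 0.433  -0.3311  0.1158] [0.9674 0.2533 0.0002] [-0.7201  0.3439  1.6053  0.      1.1921 -0.9761]
```

View pics/w1.png

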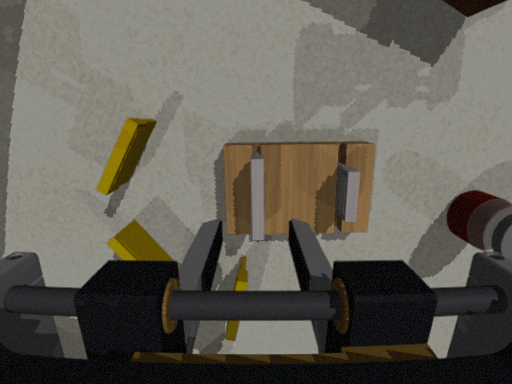

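View pics/p16.png

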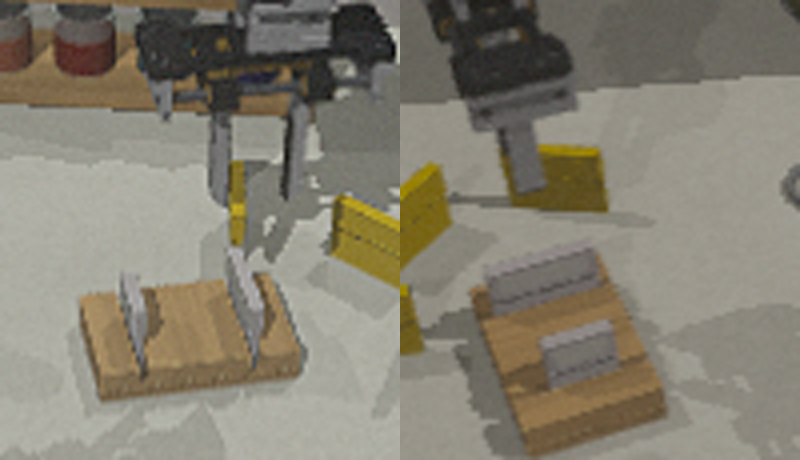

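```bash
python3 - <<'E'
from h import *
import pickle
np.set_printoptions(precision=4,suppress=True)
C=pickle.load(open('c1.pkl','rb'));w=C['wrist'];P=C['o']['ee_pos']
print('cam',ray(w,[[256,192]]))
print('stand corners@.03',atz(w,[[225,144],[374,143],[369,233],[226,234]],.03))
print('exp',[ (0.4794+np.cos(.2737)*a-np.sin(.2737)*b,-.317+np.sin(.2737)*a+np.cos(.2737)*b) for a,b in((-.08,.05),(.08,.05),(.08,-.05),(-.08,-.05))])
print('wide top@.07',atz(w,[[252,157],[264,157],[265,240],[251,240]],.07))
for dz in (0,.03,.06): print(proj(w,[P+[0,0,dz]]))
print('scene tip', proj(C['scene'],[P+[0,0,.03]]),'side',proj(C['side'],[P+[0,0,.03]]))
y=Rcur(C['o']).as_matrix()[:,1]
for s in (1,-1): print([proj(C[c],[P+[0,0,.03]+s*y*.0226]) for c in('scene','side','wrist')])
E
```

```text
cam (array([ 0.4143, -0.258 ,  0.3255]), array([[ 0.0677, -0.2477, -0.9665]]))
stand corners@.03 [[ 0.3909 -0.292   0.03  ]
 [ 0.5411 -0.2511  0.03  ]
 [ 0.5718 -0.3479  0.03  ]
 [ 0.4147 -0.3897  0.03  ]]
exp [(np.float64(0.38886303062146244), np.float64(-0.2904847746426744)), (np.float64(0.54290741386909), np.float64(-0.24723748582755842)), (np.float64(0.5699369693785376), np.float64(-0.3435152253573256)), (np.float64(0.41589258613090996), np.float64(-0.38676251417244156))]
wide top@.07 [[ 0.4204 -0.2927  0.07  ]
 [ 0.4309 -0.2899  0.07  ]
 [ 0.453  -0.3683  0.07  ]
 [ 0.4398 -0.3718  0.07  ]]
[[254.7083 216.3649]]
[[254.6392 231.2788]]
[[254.5464 251.3851]]
scene tip [[129.3682 167.7325]] side [[293.4687 109.086 ]]
[array([[131.315 , 172.3852]]), array([[286.195 , 109.7979]]), array([[287.7015, 231.2273]])]
[array([[127.4706, 163.1941]]), array([[300.7085, 108.3822]]), array([[221.5846, 231.2562]])]
```

The wrist view shows the wide holder at (257,198), spanning rows 157–240, in the stand's left slot. The narrow one is at (347,193), and the yellow ones are outside the stand. All three cameras agree on the wide holder to within 3 mm: about (0.437, -0.329), yaw 0.257.

Emit:
play_rows(deltas=[[[25,2,-0.8,0,0,0,40],[25,2,0,0,0,0,40],[25,0,0,0,0,0,40],[0,0,0,0,0,0,40]]], grip_force=40)

```text
time_s: 10.8
ee_pos: [0.4352, -0.3285, 0.0381]
eef_rot: [-2.54, 1.566, 2.429]
force: [-0.9, 0.6, 0.8]
grip_width: 0.0397
```

```bash
python3 - <<'E'
from h import *
import pickle
np.set_printoptions(precision=4,suppress=True)
C={n:cam(n) for n in('scene','side','wrist')};o=ctrl.get_obs();C['o']=o;pickle.dump(C,open('c2.pkl','wb'))
print(o['ee_pos'],Rcur(o).as_matrix()[:,1])
def z(n,x0,y0,x1,y1,f): return cv2.resize(cv2.cvtColor(C[n]['img'],cv2.COLOR_RGB2BGR)[y0:y1,x0:x1],None,fx=f,fy=f,interpolation=cv2.INTER_CUBIC)
cv2.imwrite('pics/p17.png',np.hstack([z('side',250,90,330,170,5),z('wrist',190,140,320,270,400/130)]))
E
```

```text
[ 0.4369 -0.3303  0.042 ] [0.9676 0.2526 0.0009]
```

View pics/p17.png

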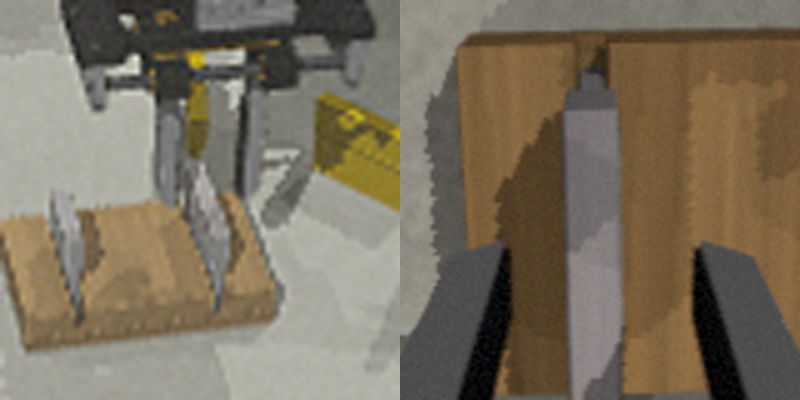

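The holder is centred between the fingers in the wrist crop: fingers at columns 500 and 700, holder 565–620. I go down and grip.

Emit:
play_rows(deltas=[[[14,0,0,0,0,0,40],[13.5,0,0,0,0,0,40],[0,0,0,0,0,0,40],[0,0,0,0,0,0,40]]])

```text
time_s: 11.35
ee_pos: [0.4361, -0.3301, 0.0128]
eef_rot: [-2.544, 1.57, 2.423]
force: [0.2, -0.4, 0.5]
grip_width: 0.0403
```

```bash
python3 - <<'E'
from h import *
import pickle
np.set_printoptions(precision=4,suppress=True)
C={n:cam(n) for n in('scene','side','wrist')};o=ctrl.get_obs()
print(o['ee_pos'],o['force'])
def z(n,x0,y0,x1,y1,f): return cv2.resize(cv2.cvtColor(C[n]['img'],cv2.COLOR_RGB2BGR)[y0:y1,x0:x1],None,fx=f,fy=f,interpolation=cv2.INTER_CUBIC)
cv2.imwrite('pics/p18.png',np.hstack([z('side',250,90,330,170,5),z('scene',90,140,190,240,4)]))
E
```

```text
[ 0.4365 -0.3304  0.0135] [ 0.091   0.1367 -0.0343]
```

View pics/p18.png

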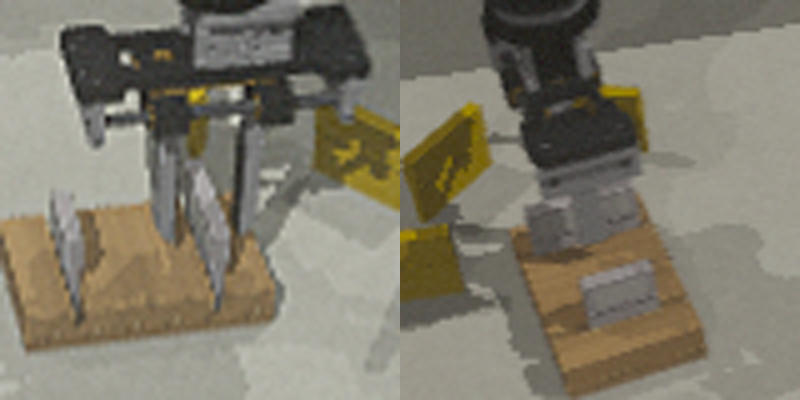

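Emit:
play_rows(deltas=[[[-1,0,0,0,0,0,0],[0,0,0,0,0,0,0],[0,0,0,0,0,0,0],[0,0,0,0,0,0,0],[0,0,0,0,0,0,0]]], grip_force=45)

```text
time_s: 12.0
ee_pos: [0.4359, -0.3303, 0.0142]
eef_rot: [-1.7, 1.57, -3.016]
force: [-3.3, -0.5, 2.1]
grip_width: 0.0115
```

Emit:
play_rows(deltas=[[[-10,0,0,0,0,0,0],[-15,0,0,0,0,0,0],[-25,0,0,0,0,0,0],[-40,0,0,0,0,0,0],[-40,0,0,0,0,0,0],[-10,0,0,0,0,0,0],[0,0,0,0,0,0,0],[0,0,0,0,0,0,0]]])

```text
time_s: 12.8
ee_pos: [0.436, -0.3298, 0.1531]
eef_rot: [-2.67, 1.569, 2.297]
force: [0.5, -0.3, -0.8]
grip_width: 0.0115
```

```bash
python3 - <<'E'
from h import *
import pickle
np.set_printoptions(precision=4,suppress=True)
C={n:cam(n) for n in('scene','side','wrist')};o=ctrl.get_obs();C['o']=o;pickle.dump(C,open('c3.pkl','wb'))
print(o['ee_pos'],Rcur(o).as_matrix()[:,1],o['grip_width'])
def z(n,x0,y0,x1,y1,f): return cv2.resize(cv2.cvtColor(C[n]['img'],cv2.COLOR_RGB2BGR)[y0:y1,x0:x1],None,fx=f,fy=f,interpolation=cv2.INTER_CUBIC)
cv2.imwrite('pics/p19.png',np.hstack([z('side',240,40,340,170,4),z('scene',80,110,180,240,4)]))
cv2.imwrite('pics/p20.png',np.hstack([z('side',200,190,260,260,6.6),z('scene',220,185,320,235,4.0)[:200]]) if 0 else z('side',185,175,285,265,7))
cv2.imwrite('pics/p21.png',z('scene',220,165,320,240,7))
# slot expected
go([.6122,.0317,.135],down(-.182),n=11)
E
```

```text
[ 0.4358 -0.3298  0.1527] [ 0.9677  0.2523 -0.0013] 0.011952508912106568
11
[1.6, 23.8, -27.8, 0.04, -0.0, 0.0]
[1.6, 22.7, -28.7, 0.04, -0.0, 0.0]
[1.6, 21.5, -29.6, 0.04, -0.0, 0.0]
[1.6, 20.3, -30.4, 0.04, -0.0, 0.0]
[1.6, 19.1, -31.2, 0.04, -0.0, 0.0]
[1.6, 17.9, -31.9, 0.04, -0.0, 0.0]
[1.6, 16.6, -32.6, 0.04, -0.0, 0.0]
[1.6, 15.3, -33.2, 0.04, -0.0, 0.0]
[1.6, 13.9, -33.8, 0.04, -0.0, 0.0]
[1.6, 12.6, -34.3, 0.04, -0.0, 0.0]
[1.6, 11.2, -34.8, 0.04, -0.0, 0.0]
```

View pics/p19.png

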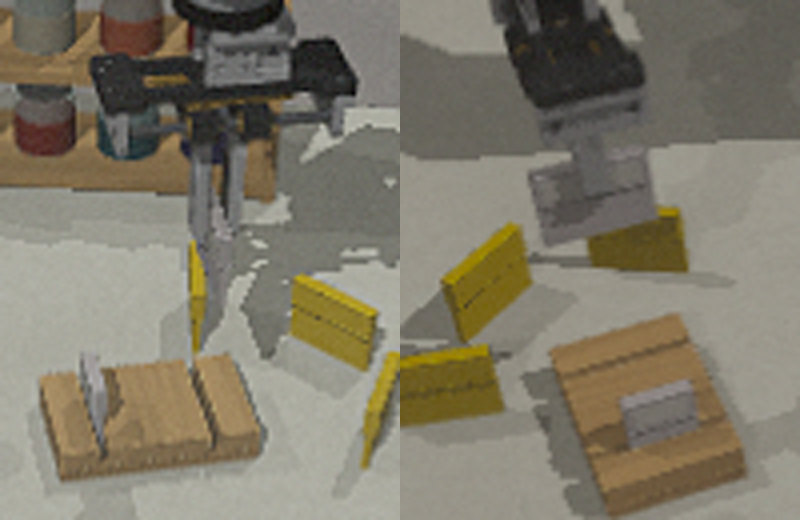

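View pics/p20.png

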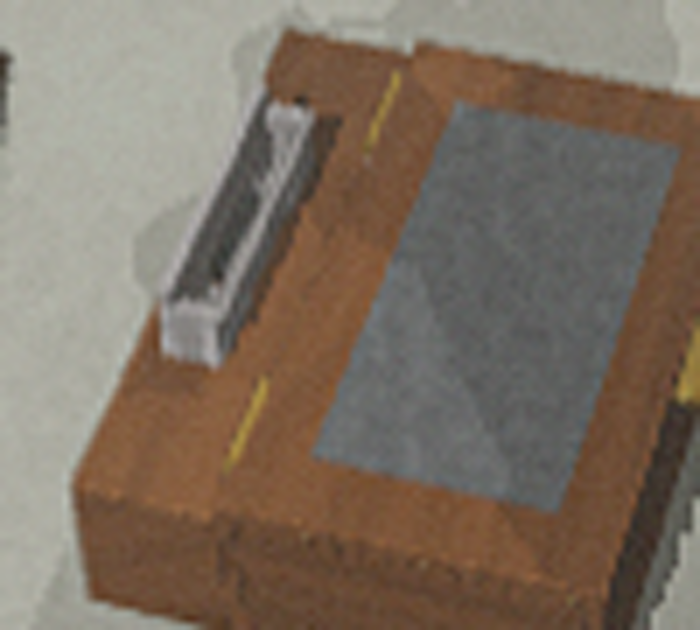

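View pics/p21.png

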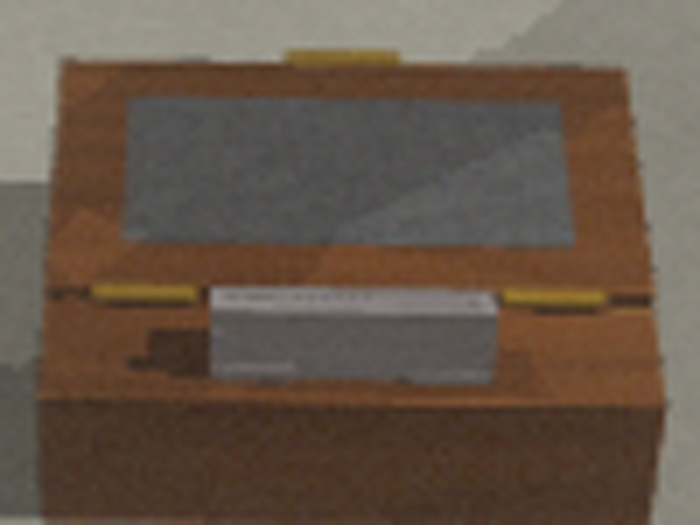

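```bash
cat > fit2.py <<'E'
import re
exec(open('fit.py').read().split("print('case')")[0])
C=pickle.load(open('c3.pkl','rb'))
A=lambda *p:('scene',s(p,(220,165),7)-.43); B=lambda *p:('side',s(p,(185,175),7)-.43)
def m(x,P):
    P=list(P)
    if len(P)==4: P[1]=P[1]*x[3]
    return rig(x,P[:3])
fit([(A(37,402),(.125,-.12,.07)),(A(663,405),(.125,.12,.07)),(A(65,60),(-.07,-.12,.078)),(A(628,70),(-.07,.12,.078)),
(A(210,312),(.113,-1,.106,1)),(A(497,315),(.113,1,.106,1)),(B(75,490),(.125,.12,.07)),(B(283,30),(.125,-.12,.07)),(B(92,600),(.125,.12,0)),
(B(163,312),(.113,1,.106,1)),(B(262,90),(.113,-1,.106,1))],[.511,.05,-.18,.053],m)
E
python3 fit2.py
```

```text
[ 0.51    0.0518 -0.1879  0.0543]
[[ 0.0613 -0.5681]
 [ 0.7454  0.2239]
 [-0.634  -0.1152]
 [-0.3592 -0.4689]
 [ 0.1604 -0.2836]
 [ 0.4873 -0.1548]
 [-0.3844  0.0359]
 [ 0.8792 -0.109 ]
 [-0.0988  0.8118]
 [-0.3629 -2.5333]
 [-0.3637 -0.7875]]
```

Emit:
play_rows(deltas=[[[1.6,23.8,-27.8,0.04,0,0,0],[1.6,22.7,-28.7,0.04,0,0,0],[1.6,21.5,-29.6,0.04,0,0,0],[1.6,20.3,-30.4,0.04,0,0,0],[1.6,19.1,-31.2,0.04,0,0,0],[1.6,17.9,-31.9,0.04,0,0,0],[1.6,16.6,-32.6,0.04,0,0,0],[1.6,15.3,-33.2,0.04,0,0,0],[1.6,13.9,-33.8,0.04,0,0,0],[1.6,12.6,-34.3,0.04,0,0,0]]])

```text
time_s: 13.95
ee_pos: [0.5971, -0.0002, 0.137]
eef_rot: [-1.489, 1.569, 3.077]
force: [0.9, -0.2, -1.3]
grip_width: 0.0113
```

Emit:
play_rows(deltas=[[[1.6,11.2,-34.8,0.04,0,0,0],[0,0,0,0,0,0,0],[0,0,0,0,0,0,0],[0,0,0,0,0,0,0]]])

```text
time_s: 14.35
ee_pos: [0.6127, 0.0303, 0.136]
eef_rot: [-1.308, 1.57, -3.064]
force: [-0.4, 0.3, -0.4]
grip_width: 0.0117
```

```bash
cat > shot.py <<'E'
from h import *
import pickle,sys
np.set_printoptions(precision=4,suppress=True)
n=sys.argv[1]
C={k:cam(k) for k in('scene','side','wrist')};o=ctrl.get_obs();C['o']=o;pickle.dump(C,open(n+'.pkl','wb'))
R=Rcur(o).as_matrix()
print(o['time_s'],o['ee_pos'],R[:,1],R[:,0],o['grip_width'],o['force'])
def z(k,x0,y0,x1,y1,f): return cv2.resize(cv2.cvtColor(C[k]['img'],cv2.COLOR_RGB2BGR)[y0:y1,x0:x1],None,fx=f,fy=f,interpolation=cv2.INTER_CUBIC)
cv2.imwrite(f'pics/{n}_w.png',cv2.cvtColor(C['wrist']['img'],cv2.COLOR_RGB2BGR))
cv2.imwrite(f'pics/{n}.png',np.hstack([z('side',180,140,260,240,5),z('scene',230,140,310,240,5)]))
E
python3 shot.py q1
```

```text
14.5 [0.6129 0.0302 0.1366] [ 0.9827 -0.185   0.    ] [-0. -0. -1.] 0.011475904209387782 [ 0.4729 -0.3733 -0.5476]
```

View pics/q1.png

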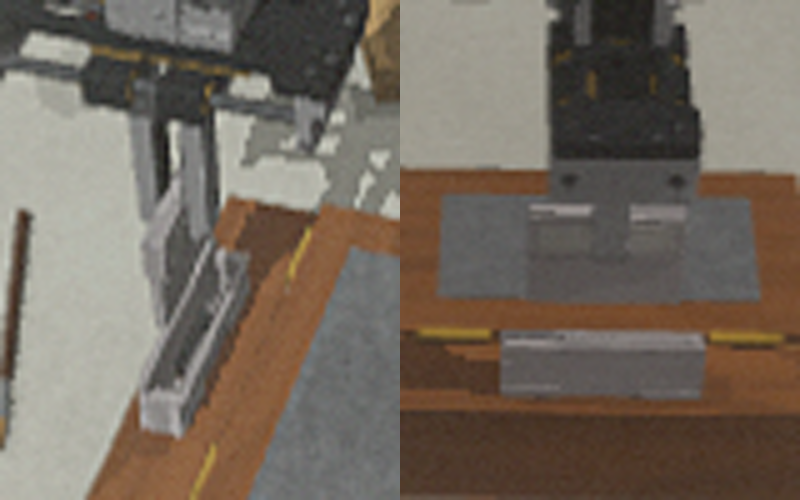

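View pics/q1_w.png

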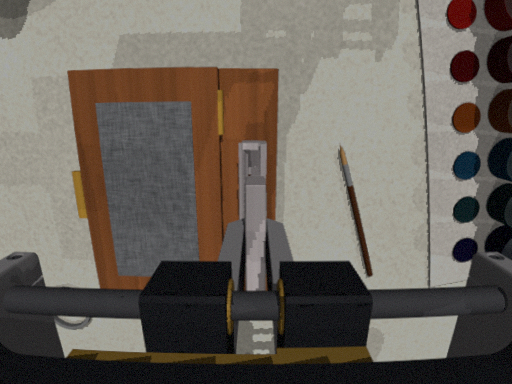

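```bash
python3 - <<'E'
from h import *
import pickle
np.set_printoptions(precision=4,suppress=True)
C=pickle.load(open('q1.pkl','rb'))
H=atz(C['scene'],[[255.4,199.6],[286.6,200.4]],.1326);print('holder bottom(front face)',H,H.mean(0))
im=cv2.cvtColor(C['wrist']['img'],cv2.COLOR_RGB2BGR)[125:225,200:310]
cv2.imwrite('pics/q2.png',cv2.resize(im,None,fx=7,fy=6,interpolation=cv2.INTER_CUBIC) if 0 else cv2.resize(im,None,fx=6,fy=6,interpolation=cv2.INTER_CUBIC))
w=C['wrist']
cs=np.array([.510,.0518]);c,n=np.cos(-.188),np.sin(-.188)
W=lambda x,y,z:[cs[0]+c*x-n*y,cs[1]+n*x+c*y,z]
# predicted rail features in wrist crop coords
for nm,P in dict(fence_top_out_far=W(.113,.054,.106),fence_top_in_far=W(.108,.054,.106),lip_base_in=W(.097,.048,.090),lip_top_in=W(.093,.048,.097),endblk_mid=W(.1025,.054,.096),ledge_far_rear=W(.125,.12,.07),lid_hinge_far=W(.07,.12,.078)).items():
    p=proj(w,[P])[0]; print(nm,p,(p-[200,125])*6)
P=C['o']['ee_pos'];y=np.array([.9827,-.185,0]);t=np.array([.185,.9827,0])
for sx in(-.006,.006): p=proj(w,[P+[0,0,.0305+.0255]+t*.04+y*sx])[0];print('holder top far',p,(p-[200,125])*6)
E
```

```text
holder bottom(front face) [[ 0.6065 -0.0072  0.1326]
 [ 0.6231  0.0722  0.1326]] [0.6148 0.0325 0.1326]
fence_top_out_far [264.4116 140.9445] [386.4699  95.667 ]
fence_top_in_far [258.4568 140.9327] [350.7409  95.5962]
lip_base_in [246.0117 146.1896] [276.0703 127.1378]
lip_top_in [241.188  146.9872] [247.1277 131.923 ]
endblk_mid [252.0419 139.986 ] [312.2512  89.9162]
ledge_far_rear [276.9215  65.18  ] [ 461.5289 -358.9201]
lid_hinge_far [215.5795  63.6359] [  93.477  -368.1843]
holder top far [243.909  182.6919] [263.4538 346.1515]
holder top far [265.4601 182.6836] [392.7606 346.1018]
```

View pics/q2.png

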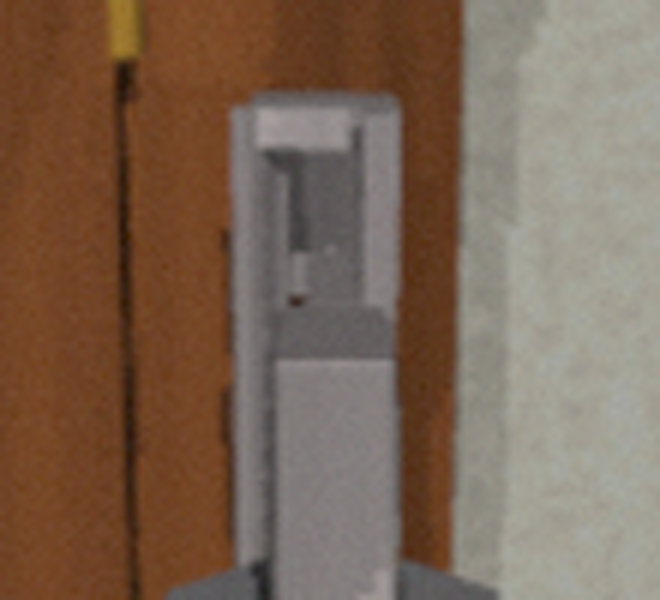

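Wrist crop: the holder's top is at columns 273–397 and the slot lies between the lip (about 265) and the fence (about 362). All views agree that the holder is about 1.2 mm too far back and parallel to the rail. I shift it and descend into the mouth.

Emit:
play_rows(deltas=[[[0,-1.2,0,0,0,0,0],[12,0,0,0,0,0,0],[12,0,0,0,0,0,0],[8,0,0,0,0,0,0],[4,0,0,0,0,0,0],[0,0,0,0,0,0,0],[0,0,0,0,0,0,0]]])

```text
time_s: 15.2
ee_pos: [0.6121, 0.0314, 0.1007]
eef_rot: [1.751, 1.57, -0.005]
force: [0.5, -0.1, -0.5]
grip_width: 0.0113
```

```bash
python3 shot.py q3; python3 - <<'E'
import cv2
a=cv2.imread('pics/q3_w.png')[125:225,200:310]
cv2.imwrite('pics/q3c.png',cv2.resize(a,None,fx=6,fy=6,interpolation=cv2.INTER_CUBIC))
E
```

```text
15.35 [0.6122 0.0314 0.101 ] [ 0.9829 -0.1839  0.0007] [ 0.0007 -0.     -1.    ] 0.011812975769576226 [-0.4372 -0.9668 -0.9859]
```

View pics/q3.png

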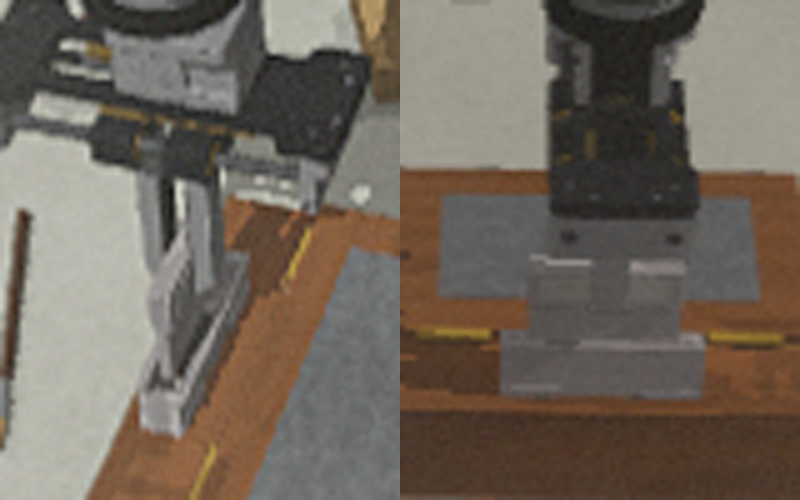

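View pics/q3c.png

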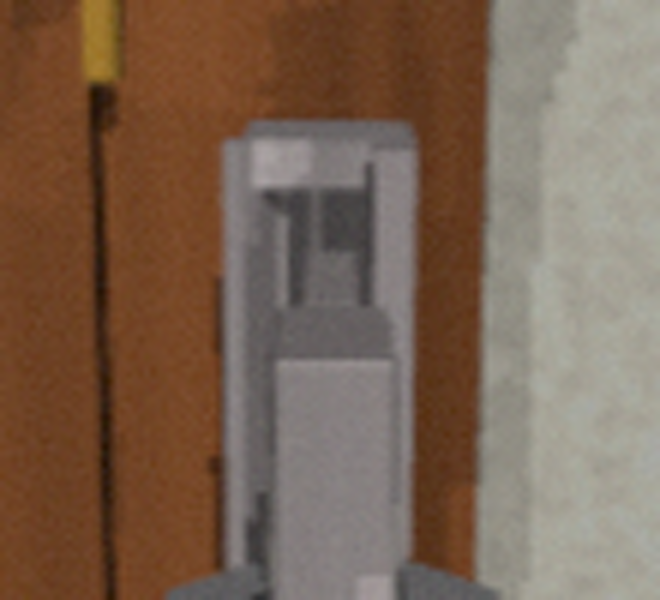

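The tongue is in the mouth: the fence hides its lower edge in the scene view, and in the wrist crop it sits at columns 305–355 between lip (295) and fence (372). I lower it further while watching the force.

Emit:
play_rows(deltas=[[[3,0,0,0,0,0,0],[3,0,0,0,0,0,0],[2,0,0,0,0,0,0],[0,0,0,0,0,0,0]]], grip_force=55)

```text
time_s: 15.75
ee_pos: [0.6117, 0.0314, 0.0921]
eef_rot: [-1.41, 1.57, 3.117]
force: [0.2, -1.1, -0.5]
grip_width: 0.0116
```

Emit:
play_rows(deltas=[[[2,0,0,0,0,0,0],[2,0,0,0,0,0,0],[0,0,0,0,0,0,0]]])

```text
time_s: 16.05
ee_pos: [0.6119, 0.0314, 0.0884]
eef_rot: [-1.387, 1.571, 3.14]
force: [0.2, -0.9, -0.5]
grip_width: 0.0119
```

Emit:
play_rows(deltas=[[[2,0,0,0,0,0,0],[2,0,0,0,0,0,0],[0,0,0,0,0,0,0]]])

```text
time_s: 16.35
ee_pos: [0.612, 0.0314, 0.0846]
eef_rot: [1.746, 1.57, -0.01]
force: [-1.2, -0.5, 4.2]
grip_width: 0.0117
```

Emit:
play_rows(deltas=[[[1,0,0,0,0,0,0],[1,0,0,0,0,0,0],[0,0,0,0,0,0,0]]])

```text
time_s: 16.65
ee_pos: [0.612, 0.0314, 0.0826]
eef_rot: [1.75, 1.571, -0.005]
force: [-0.6, 0.9, 5.4]
grip_width: 0.0114
```

Emit:
play_rows(deltas=[[[1,0,0,0,0,0,0],[1,0,0,0,0,0,0],[0,0,0,0,0,0,0]]])

```text
time_s: 16.95
ee_pos: [0.6121, 0.0314, 0.0807]
eef_rot: [1.747, 1.57, -0.009]
force: [-1.0, 0.1, 5.7]
grip_width: 0.0114
```

Emit:
play_rows(deltas=[[[0.5,0,0,0,0,0,0],[0.5,0,0,0,0,0,0],[0,0,0,0,0,0,0]]])

```text
time_s: 17.25
ee_pos: [0.6121, 0.0314, 0.0802]
eef_rot: [1.839, 1.57, 0.083]
force: [-1.4, -0.9, 9.1]
grip_width: 0.0117
```

Emit:
play_rows(deltas=[[[0.5,0,0,0,0,0,0],[0.5,0,0,0,0,0,0],[0,0,0,0,0,0,0],[0,0,0,0,0,0,0]]])

```text
time_s: 17.65
ee_pos: [0.6122, 0.0314, 0.0801]
eef_rot: [1.757, 1.57, 0.001]
force: [-6.7, 0.5, 17.1]
grip_width: 0.0115
```

```bash
python3 shot.py q4
```

```text
17.8 [0.6122 0.0314 0.0801] [ 0.9829 -0.184   0.0012] [ 0.0012  0.     -1.    ] 0.01197272728158398 [-6.3196 -0.7099 16.3586]
```

View pics/q4.png

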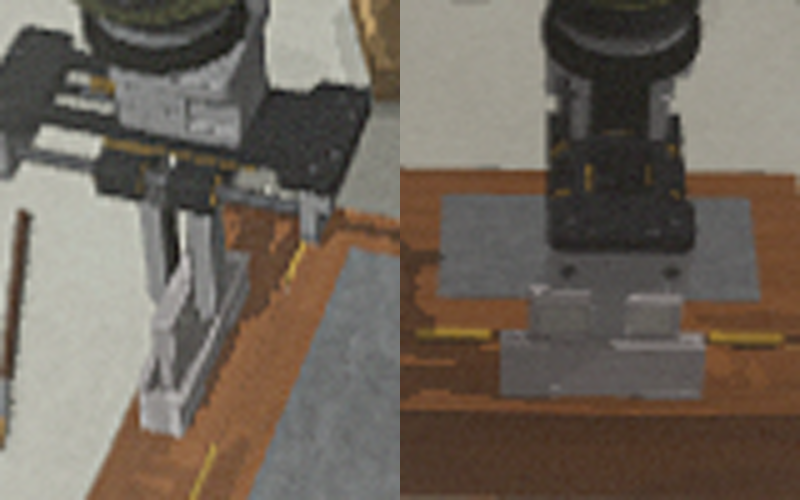

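View pics/q4_w.png

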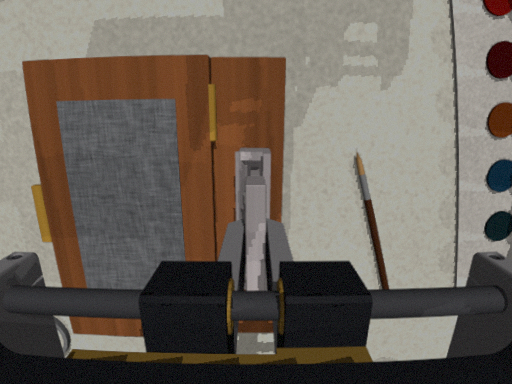

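```bash
python3 - <<'E'
from h import *
import pickle
np.set_printoptions(precision=4,suppress=True)
C=pickle.load(open('q4.pkl','rb'));b=C['scene'];a=C['side']
cs=np.array([.510,.0518]);c,n=np.cos(-.188),np.sin(-.188)
W=lambda x,y,z:[cs[0]+c*x-n*y,cs[1]+n*x+c*y,z]
for z in (.132,.136,.142):
  for x,y in((.1085,-.04),(.1085,.04),(.0965,.04)):
    p=proj(b,[W(x,y,z)])[0];q=proj(a,[W(x,y,z)])[0];print(z,x,y,'scene crop',(p-[230,140])*8-[0,350],'side crop',(q-[180,140])*8-[0,350])
A=lambda k,x0,y0,x1,y1:cv2.resize(cv2.cvtColor(C[k]['img'],cv2.COLOR_RGB2BGR)[y0:y1,x0:x1],None,fx=8,fy=8,interpolation=cv2.INTER_CUBIC)[350:750,:400]
cv2.imwrite('pics/q5.png',np.hstack([A('side',180,140,240,240),A('scene',250,140,310,240)]))
o=ctrl.get_obs();print(o['force'],o['joint_vel'],o['ee_pos'])
E
```

```text
0.132 0.1085 -0.04 scene crop [202.8836 133.7764] side crop [327.5253  -0.132 ]
0.132 0.1085 0.04 scene crop [449.1389 137.1013] side crop [243.1142 176.9435]
0.132 0.0965 0.04 scene crop [447.3222 112.342 ] side crop [279.8368 184.9267]
0.136 0.1085 -0.04 scene crop [203.0911 124.6668] side crop [326.8353  -8.9078]
0.136 0.1085 0.04 scene crop [449.8995 127.998 ] side crop [242.1636 168.2141]
0.136 0.0965 0.04 scene crop [448.0725 103.2525] side crop [278.98   176.1981]
0.142 0.1085 -0.04 scene crop [203.4041 110.9255] side crop [325.7944 -22.1533]
0.142 0.1085 0.04 scene crop [451.0465 114.266 ] side crop [240.7292 155.0335]
0.142 0.0965 0.04 scene crop [449.2038  89.5421] side crop [277.6871 163.0184]
[-6.3196 -0.7099 16.3586] [-0.0009  0.0002 -0.0003 -0.0011 -0.0007 -0.0004] [0.6122 0.0314 0.0801]
```

View pics/q5.png

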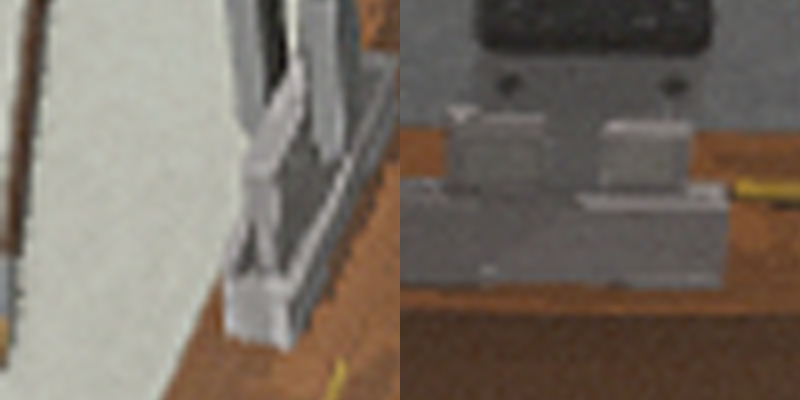

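The holder's top corners are at scene crop (690,132) and side crop (245,172), (278,180). A fully home holder (top at 136 mm) should show (690,128), (242,168) and (279,176), so it is seated to within about 2 mm, upright and centred. It presses with 16 N and is at rest, so I hand in.

```bash
python3 -c "
from station import hand_in
print(hand_in())"
```

```text
the job is handed in; nothing more can be done
None
```

I closed the lid and lifted the wide holder out of the stand. I then pushed it into the label rail until it stopped hard, and handed in still gripping it (55 N grip setting) and pressing down. The hand-in reports no verdict, so the result rests on my last checks.

**Last checks:**
- **Seating:** the hard stop came at reported z = 0.0801 m, against about 0.080 expected. The spring force rose from about 4 to 6 N over the last few millimetres before the stop.
- **Press and rest:** the steady upward reaction was about 16 N, with about 6 N sideways, and the arm was at rest.
- **Position:** the holder's top corners agreed with a fully home, upright, centred holder to within about 2 mm in the scene and side views.
- **Lid:** the pictures show it flat on the box, and no other object was seen to move.
- **Time:** the clock stood at about 18 s, of the 58 s allowed.

**What failed or disagreed:**
- **First lid push:** it passed over the lid without touching it. The real fingertips are about 30 mm higher than the reported TCP; the pictures and the touch on the closed lid agreed on this. I corrected for it from then on.
- **Lid closing force:** pressing the lid onto the box briefly reached about 56 N vertically (25 N sideways) at the fingertips.

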